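# Close the parts tub and nest the tapered cones on it

### The job

Take the three tapered cones off the slanted rack and store them as one upright column on the sprung metal tub: stand the small blue cone mouth-down on the tub, rim on rim, then slip the medium yellow cone over it, then the large red cone over that. The tub rides on a spring: set each cone down gently and let it come to rest loosely and straight under its own weight, never dropping it or pressing the tub far down, so that the tapers do not wedge. Do not disturb the cardboard stop, the jar or the mug.

Things in the scene. Friction and masses are not known exactly. Their poses are not given: they have to be found in the camera images.
- rack: Fixed plywood rack. Its board (94 mm along slope, 280 wide) slopes 35 degrees, low edge to the right. Origin under its middle on the bench; z up, y along the board, x to the high side. Board face middle: 63 mm above origin. White hubs 48 mm across, 10 tall, at y -88, 0, 88 mm; over each stands a cone, loose, mouth on the board, so leaning 35 degrees to its -x. Which cone is where varies.
- small_cone: Blue hollow cone, 0.1 kg, 98 mm tall. Origin in the middle of its mouth, z along its axis to the narrow end; round, so its turn about z does not matter. From the mouth: bead 68 mm across, 5 high; taper from 64 to 36 mm across at 70 mm; flat shoulder; then solid straight neck 17 mm across, 70 to 98 mm: grasp the neck. Wall 4 mm, mouth 56 mm inside.
- medium_cone: Yellow hollow cone, 0.12 kg, same form and heights as the blue: bead 72 mm across, taper 68 to 40 mm, straight neck 31 mm across from 70 to 98 mm up, bore 26 mm, open through: grasp the neck. Wall 4 mm, mouth 60 mm inside. Over the blue cone the tapers meet when its mouth is about 10 mm above the blue mouth. Origin in the middle of its mouth, z to the narrow end.
- large_cone: Red hollow cone, 0.14 kg, same form and heights: bead 76 mm across, taper 72 to 44 mm, straight neck 44 mm across from 70 to 98 mm up, bore 39 mm, open through: grasp the neck. Wall 4 mm, mouth 64 mm inside. Over the yellow cone the tapers meet when its mouth is about 10 mm above the yellow mouth. Origin in the middle of its mouth, z to the narrow end.
- tub_rim (a point): Middle of the rim (the mouth's top edge) of a round aluminium tub, 68 mm across, wall 6 mm, mouth up, a brass bushing inside; z up. With nothing on it the rim is 72 mm above the bench. The tub rides on a spring in a fixed dark steel collar 88 mm across and 34 mm tall on a foot 108 mm across.
- tub (a joint): How far the tub is pushed down on its spring, in m: 0 at the top as found, stop at 0.020. It starts to sink at 1 N and sinks 1.1 mm for each further newton; under the weight of all three cones it stands about 2 to 4 mm down.
- card: Bystander: folded cardboard stop, 240 mm long and 170 mm tall, standing between rack and tub. Origin under its middle; y along its length; its 6 mm upright wall is 29 mm from the origin towards its -x (the tub's side), its 4 mm thick foot reaches 32 mm towards its +x (the rack's side).
- jar: Bystander: jar with dark lid, 84 mm across, 140 mm tall, beyond the cardboard stop. Origin under its middle.
- mug: Bystander: spotted mug, 78 x 114 x 93 mm tall with handle, to the right of the tub; just beyond it stands the room's fixed tall wooden board. Origin under its middle.
Not all that is in view belongs to the job. Of the things shaped like the small_cone, the blue one is meant.

How it is judged (in metres and radians):
On the way, in this order (a step that is already met when the one before it is completed fails the run):
1. the blue cone stands mouth-down on the tub, rim on rim, and is released (horizontal distance between small_cone and tub_rim below 0.008 m and z of small_cone in the frame of tub_rim between -0.004 and 0.004 m and angle between small_cone's own z axis and vertical below 0.09 rad and contact force between the fingers and small_cone below 0.3 N and linear speed of small_cone below 0.02 m/s), for 0.2 s.
2. the yellow cone rests loosely and straight over the blue one, released (horizontal distance between small_cone and tub_rim below 0.008 m and z of small_cone in the frame of tub_rim between -0.004 and 0.004 m and angle between small_cone's own z axis and vertical below 0.09 rad and horizontal distance between medium_cone and small_cone below 0.006 m and z of medium_cone in the frame of small_cone between 0.003 and 0.019 m and angle between medium_cone's own z axis and vertical below 0.1 rad and angle between the z axis of medium_cone and the z axis of small_cone, either way round below 0.1 rad and contact force between the fingers and medium_cone below 0.3 N and linear speed of medium_cone below 0.02 m/s), for 0.2 s.
3. the red cone rests loosely and straight over the yellow one, released (horizontal distance between small_cone and tub_rim below 0.008 m and z of small_cone in the frame of tub_rim between -0.004 and 0.004 m and angle between small_cone's own z axis and vertical below 0.09 rad and horizontal distance between medium_cone and small_cone below 0.006 m and z of medium_cone in the frame of small_cone between 0.003 and 0.019 m and angle between each of medium_cone, large_cone's own z axis and vertical below 0.1 rad and angle between the z axis of medium_cone and the z axis of small_cone, either way round below 0.1 rad and horizontal distance between large_cone and medium_cone below 0.006 m and z of large_cone in the frame of medium_cone between 0.003 and 0.019 m and angle between the z axis of large_cone and the z axis of medium_cone, either way round below 0.1 rad and contact force between the fingers and large_cone below 0.3 N and linear speed of large_cone below 0.02 m/s), for 0.2 s.
At the end, for the whole second after the job is handed in: Blue mouth-down on the tub rim (centres within 8 mm, upright within 5 degrees); yellow over blue, red over yellow, each within 6 mm across, straight within 6 degrees, mouth 3 to 19 mm above the one below; tub under 9 mm down on its spring; all released, at rest (all of step 3 and contact force between the fingers and small_cone below 0.3 N and linear speed of each of small_cone, medium_cone below 0.02 m/s and contact force between the fingers and medium_cone below 0.3 N and value of joint tub below 0.009 m); the robot touches nothing.
It fails at once if the yellow cone is pressed or dropped on the blue one with more than 45 N (wedged) (contact force between small_cone and medium_cone above 45 N).
It fails at once if the red cone is pressed or dropped on the yellow one with more than 45 N (wedged) (contact force between medium_cone and large_cone above 45 N).
It fails at once if the tub is pushed down more than 14 mm on its spring (about 13 N: pressed or dropped on) (value of joint tub above 0.014 m).
It fails at once if the cardboard stop, the jar or the mug is moved more than 20 mm (distance of any of card, jar, mug from where it was at the start of the episode above 0.02 m).
It also fails if it takes over 72 s, if anything falls off the work surface, if the arm or the gripper's body presses on something with over 40 N, if the wrist force passes 120 N, or if a joint passes its speed limit or range.

### The arm

A 6-joint arm with a two-finger parallel gripper is mounted at the origin on a cart in front of the work surface, level with it; the furniture and walls round the work are solid. World frame = base frame: x ahead of the robot, y to its left, z up, the work surface at z = 0. Lengths are in mm, angles in degrees, forces in N, time in s.
With the tool pointing down it reaches from about 350 to 850 mm from the base axis. Payload 8.1 kg.
Tool frame: the origin (TCP) lies midway between the tips of the shut fingers; the grasp point (between the pads) lies 19 mm behind it; z points along the fingers, y is the line along which they close (so a half turn about z gives the same grasp; the last joint's range is limited). The gripper opens to 85 mm and grips with 20 to 120 N. Pads are 22 mm wide; open, the fingers measure 114 mm over their backs; the gripper's body (76 mm by 85 mm) begins 54 mm behind the grasp point. The pads swing forward as they close: fully open they stand 13 mm farther back than shut.
Start: joints at [69.133, 7.471, 85.268, -0, 87.261, -4.893], TCP at [165.099, 576.843, 231.292] pointing down, gripper open.
Joint ranges: [-169.43, 169.43], [-51.17, 129.36], [1.28, 143.12], [-76.62, 256.62], [0, 156.53], [-152.29, 152.29]. Speed limits (degrees/s): [136.94, 136.94, 159.86, 180, 180, 180].

### API

Orientations are given as [roll, pitch, yaw] about the fixed x, y, z axes, in that order (R = Rz(yaw) Ry(pitch) Rx(roll)).
In Python, from bench import sense, snapshot, camera_params, hand_in, masks_of, pinpoint gives the robot as it stands.
- The arm moves only by the tool step_arm, never from a script. Its argument "targets" is a list of rows, each an object with "angular": the turn, a rotation vector about the tool's x, y, z scaled (see below), a list of three; "dp": the shift along the tool's x, y, z scaled (see below), a list of three; "fingers": the closure, from 0 (fully open) to 1 (shut). A call has exactly 8 rows; each row is the pose to reach, as a shift and turn from the pose commanded when the call began, along the tool's axes at that moment, turning the shorter way round; what a row does not reach only later rows make up. The controller multiplies each number of a shift by 0.2 m and each number of a turn by 180 degrees. A row lasts 1/8 s, in which the tool goes at most 62.5 mm and 10.7 degrees, less where a joint would pass 70% of its speed; a pose out of reach is approached as far as the arm can. A call with a number of a shift or a turn outside -1 to 1 is refused whole. A call with a gripper value outside its range is refused whole. The fingers move at their own pace and stop on an object; "newtons" is the grip in N (left out, the last holds). Time passes only in rows, so rows that repeat a pose let the fingers close, or fill a call up. It gives the time, the measured TCP pose, the force, the opening and the grip force at its end, in the units of the state.
- sense(): the state, without advancing time (a new reading comes with each control period).
- snapshot(name): name is "side" or "top"; returns the picture (420x560x3 uint8, blue, green, red); there is no depth.
- camera_params(name): a dict with "vfov" (degrees; the focal length in pixels is half the picture's height over the tangent of half this angle, whatever the lens; pixels are square), "cx", "cy" (the principal point, pixels), "D" ([k1, k2, p1, p2, k3] as OpenCV has them; the pictures are not rectified), "R" (3x3) and "t" (3): a world point X has camera coordinates R X + t. Camera axes: x right, y down, z forward; pixel columns grow to the right and rows downward; lengths in mm; the calibration is good to about 2 mm. A picture is of the moment at which its call begins. camera_params takes no time and is no camera call.
- hand_in(): hands the job in; it is judged then, once.
Trained networks look in the newest picture that a camera, given by its name, has taken for a name from the list of things; names that differ only in an ending like _2 or _b are one class to them, and where a whole thing is asked for, a point or a joint stands for the part that bears it (a point fixed in the world has none). Each returns a list of dicts, best first, with "conf" (0 to 1); they miss things now and then, are a little off and sometimes report something else, mostly with a low value. They report only what shows in the picture. A call takes as long as a camera call. They do not tell look-alikes from the thing itself.
- masks_of(camera, label): "pixels" (420x560 bool, what is visible of it) and "at" ([column, row] in pixels, amid what is visible of it).
- pinpoint(camera, label): "at" ([column, row] in pixels: a listed point, or the origin of a listed thing).
The state is a dict: "time": time; "joint_pos": joint angles; "qd": joint speeds; "joint_efforts": joint torques, N m; "tool_pos": TCP position; "tcp_rot": TCP orientation; "ft_force": force on the tool from outside, world axes, zero at the start; "wrist_torque": the same for the moment, N m; "finger_gap": finger opening in mm; "grip_force": force on a finger pad.
Only numpy, scipy, OpenCV 4.12 (cv2) and the standard library are available. Lean on these libraries where they do the work, as an engineer would, in place of code of your own. Each camera call takes 0.05 s, during which the arm holds its last target. There are 200 camera calls.

## Working session

There is one attempt and no reset: what is moved stays moved. The work goes in short steps, Python scripts to look and compute and a tool call to move; the robot and the scene stay as the last step left them, time stands still between calls to the robot, and variables do not carry over. Pictures are saved under pics/ and viewed, at most 12 in all, crops included, and the job is handed in when it is done.

Besides the shell and the picture viewer there is one more tool, called after "Call:" in YAML: its name, and indented under it one key for each argument. step_arm: Moves the arm, as the interface text tells. Its arguments: {"type":"object","properties":{"targets":{"type":"array","items":{"type":"object","properties":{"angular":{"type":"array","items":{"type":"number","minimum":-1,"maximum":1}},"dp":{"type":"array","items":{"type":"number","minimum":-1,"maximum":1}},"fingers":{"type":"number"}}}},"newtons":{"type":"number"}},"required":["targets"]}

```bash
mkdir -p pics; ls; python3 - <<'E'
from bench import *
import cv2,numpy as np
s=sense();print(s)
for c in("side","top"):
    cv2.imwrite(f"pics/{c}0.png",snapshot(c));p=camera_params(c);print(c,p)
    for l in("rack","small_cone","medium_cone","large_cone","tub_rim","card","jar","mug"):
        print(l,[(np.round(d["at"],1).tolist(),round(d["conf"],2)) for d in pinpoint(c,l)][:4])
print(sense()["time"])
E
```

```text
pics
{'time': 0.0, 'joint_pos': array([ 6.91322452e+01,  7.51632595e+00,  8.53302470e+01,  1.50272544e-03,
        8.72607061e+01, -4.89239679e+00]), 'qd': array([ 0.01142357,  0.05000204,  0.04413118, -0.09477065,  0.00648846,
       -0.00255644]), 'joint_efforts': array([ 2.51971142e-03, -5.69433296e+01, -5.00535607e+01, -3.56984287e-05,
        1.55616965e-02, -9.84006732e-06]), 'tool_pos': array([164.89955486, 576.32093686, 230.22245491]), 'tcp_rot': array([-1.79893240e+02, -1.06446577e-02,  1.64024559e+02]), 'ft_force': array([-1.07095208, -0.19135621, -0.21871526]), 'wrist_torque': array([ 0.01643201, -0.04010683, -0.00022106]), 'grip_force': 0.0, 'finger_gap': 85.55966503581418}
side {'vfov': 42.277566308577654, 'cx': 277.4494286047908, 'cy': 206.64014275093317, 'D': array([0.0143099, 0.       , 0.       , 0.       , 0.       ]), 'R': array([[-0.97488788, -0.22219004, -0.01500665],
       [-0.1177831 ,  0.57163188, -0.8120124 ],
       [ 0.18899935, -0.78985352, -0.58344722]]), 't': array([ 552.90481116,  161.06100775, 1659.49315417])}
rack [([252.9, 257.4], 0.6)]
small_cone [
[... 226 characters left out ...]
vfov': 53.79268613571611, 'cx': 279.70976370323393, 'cy': 212.9418762521244, 'D': array([-0.04195714,  0.        ,  0.        ,  0.        ,  0.        ]), 'R': array([[ 0.01217846, -0.99992483, -0.00142231],
       [-0.995994  , -0.01200455, -0.08861063],
       [ 0.08858689,  0.00249576, -0.99606533]]), 't': array([ -29.94970774,  572.6541418 , 1291.79170686])}
rack [([234.4, 205.5], 0.55)]
small_cone [([230.7, 199.2], 0.92)]
medium_cone [([244.6, 225.2], 0.82), ([390.6, 253.3], 0.28)]
large_cone [([221.1, 175.5], 0.64), ([322.5, 170.4], 0.22)]
tub_rim [([337.2, 243.5], 0.73)]
card [([293.1, 273.5], 0.95)]
jar [([321.7, 172.3], 0.7)]
mug [([389.6, 257.7], 0.72), ([220.6, 177.9], 0.33)]
0.9
```

```bash
python3 - <<'E'
import cv2
a=cv2.imread("pics/top0.png")[110:350,140:460];cv2.imwrite("pics/t.png",cv2.resize(a,None,fx=2.5,fy=2.5,interpolation=2))
a=cv2.imread("pics/side0.png")[110:350,140:460];cv2.imwrite("pics/s.png",cv2.resize(a,None,fx=2.5,fy=2.5,interpolation=2))
E
```

```text
(no output)
```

View pics/t.png

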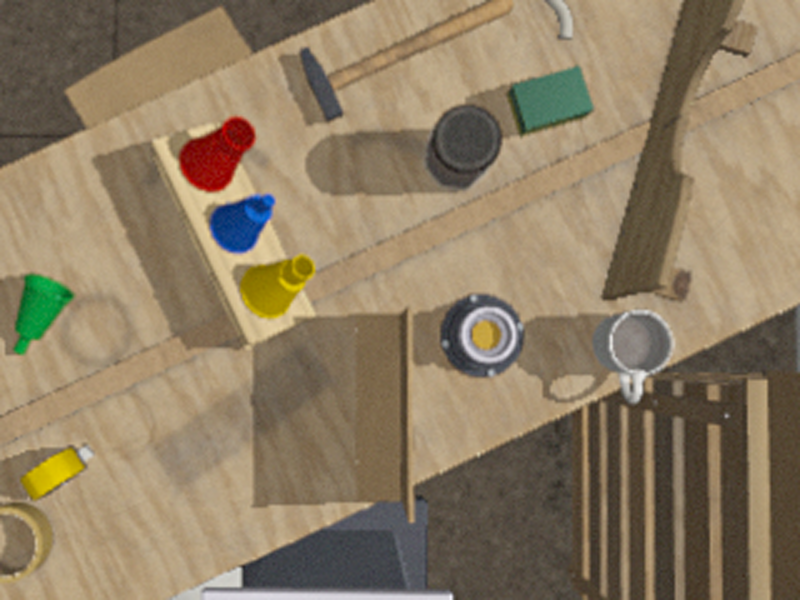

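View pics/s.png

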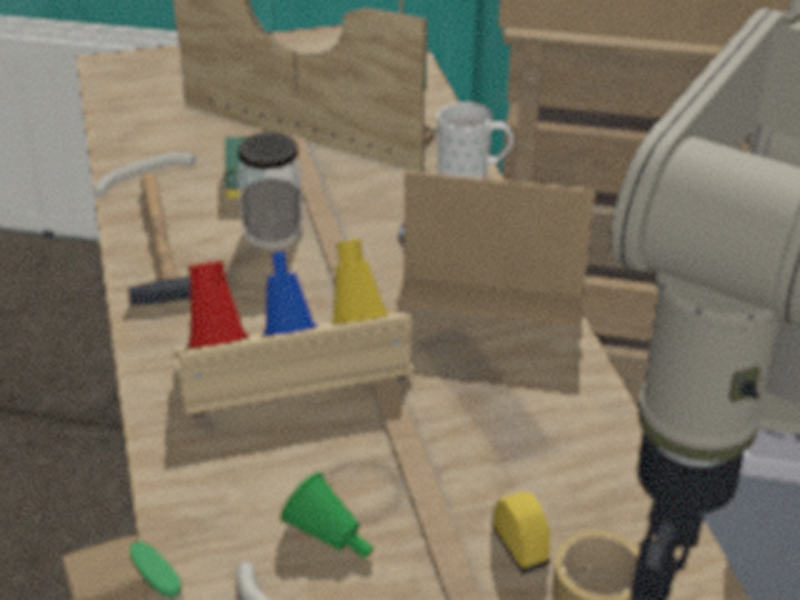

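The top view shows red, blue and yellow on the rack at full-image px (226,172), (238,200) and (250,224), the tub at about (333,243), the card wall at column 303, the jar at (326,167) and the mug at (395,247). The side view shows the same row of red, blue, yellow, with the tub hidden behind the card. Next I'll fit the rack, cones and tub.

```bash
cat > h.py <<'E'
import numpy as np,cv2,json
from bench import *
from scipy.spatial.transform import Rotation as Ro
from scipy.optimize import minimize
def K(c):
    p=camera_params(c);f=210/np.tan(np.radians(p["vfov"]/2))
    return np.array([[f,0,p["cx"]],[0,f,p["cy"]],[0,0,1]]),p["D"],p["R"],p["t"]
CAM={c:K(c) for c in("side","top")}
def proj(c,X):
    k,D,R,t=CAM[c];return cv2.projectPoints(np.float64(X).reshape(-1,3),cv2.Rodrigues(R)[0],t,k,D)[0][:,0]
def onz(c,uv,z):
    k,D,R,t=CAM[c];n=cv2.undistortPoints(np.float64([[uv]]),k,D)[0,0]
    d=R.T@[n[0],n[1],1];o=-R.T@t;return o+d*(z-o[2])/d[2]
SH={"small_cone":[(68,0),(68,5),(64,5),(36,70),(17,70),(17,98)],
"medium_cone":[(72,0),(72,5),(68,5),(40,70),(31,70),(31,98)],
"large_cone":[(76,0),(76,5),(72,5),(44,70),(44,98)]}
A=np.linspace(0,2*np.pi,32,endpoint=False)
def sil(c,label,o,ax,S=4):
    """supersampled soft silhouette of cone with mouth centre o and axis ax"""
    u=np.cross(ax,[.3,.9,.1]);u/=np.linalg.norm(u);v=np.cross(ax,u)
    im=np.zeros((420*S,560*S),np.uint8);s=SH[label]
    for (d0,h0),(d1,h1) in zip(s,s[1:]):
        P=np.vstack([o+h*ax+d/2*(np.outer(np.cos(A),u)+np.outer(np.sin(A),v)) for d,h in((d0,h0),(d1,h1))])
        q=(proj(c,P)+.5)*S-.5
        cv2.fillConvexPoly(im,cv2.convexHull(np.int32(np.round(q))),255)
    return im
def colmask(im,label):
    h=cv2.cvtColor(im,cv2.COLOR_BGR2HSV);H,Sx,V=[h[...,i].astype(int) for i in range(3)]
    if label=="small_cone":m=(abs(H-112)<12)&(Sx>140)
    elif label=="medium_cone":m=(abs(H-28)<5)&(Sx>170)
    else:m=((H<8)|(H>172))&(Sx>140)
    m=m&(V>50)
    n,l,st,_=cv2.connectedComponentsWithStats(m.astype(np.uint8))
    return m,l,st
def tool(target,R):
    """shift in tool axes (units of .2 m) and turn (units of 180 deg) from measured pose to target TCP (mm), rotation R"""
    s=sense();R0=Ro.from_euler("xyz",s["tcp_rot"],degrees=True)
    return R0.inv().apply(np.array(target)-s["tool_pos"])/200,(R0.inv()*R).as_rotvec()/np.pi
E
cat > fit.py <<'E'
from h import *
ims={c:cv2.imread(f"pics/{c}0.png") for c in("side","top")}
M={}
for c in ims:
    for l in SH:
        m,lab,st=colmask(ims[c],l)
        ref={"small_cone":(237,200),"medium_cone":(250,224),"large_cone":(226,172)}[l] if c=="top" else {"small_cone":(255,232),"medium_cone":(282,228),"large_cone":(226,232)}[l]
        i=lab[ref[1],ref[0]];k=(lab==i)&(i>0);M[c,l]=k;print(c,l,k.sum(),st[i])
Y={}
def pose(p,l,i):
    x,y,yaw=p[0],p[1],p[2];Rz=Ro.from_euler("z",yaw,degrees=True)
    s35,c35=np.sin(np.radians(35)),np.cos(np.radians(35))
    down=np.array([-c35,0,-s35]);ax=np.array([-s35,0,c35])
    o=np.array([0,p[3+i],63])+down*p[6+i]
    return Rz.apply(o)+[x,y,0],Rz.apply(ax)
L=list(SH)
def cost(p,full=False):
    e=0;Rz=Ro.from_euler("z",p[2],degrees=True)
    for c in ims:
        if c=="side":
            q=proj(c,Rz.apply([[38.5,-150,90],[38.5,150,90],[38.5,150,0],[38.5,-150,0]])+[p[0],p[1],0])
        for i,l in enumerate(L):
            im=sil(c,l,*pose(p,l,i),S=2)
            if c=="side":cv2.fillConvexPoly(im,np.int32(np.round((q+.5)*2-.5)),0)
            a=cv2.GaussianBlur(cv2.resize(im,(560,420),interpolation=cv2.INTER_AREA)/255.,(0,0),1.2)
            b=cv2.GaussianBlur(M[c,l].astype(float),(0,0),1.2);d=((a-b)**2).sum();e+=d
            if full:print(c,l,round(d,1))
    e+=sum((np.array(p[3:6])-Y0)**2)*.02*10+sum((np.array(p[6:9])-5)**2)*.3
    return e
b=onz("top",(233,202),70);print("rack guess",b)
best=None
for sgn,yaw in((1,115),(1,65),(1,90)):
    # high side is left (+y): yaw about 90+; determine hub order
    for o in((0,88,-88),(0,-88,88)):
        Y0=np.array(o,float);p=[b[0],b[1],yaw,*o,5,5,5]
        e=cost(p)
        if best is None or e<best[0]:best=(e,p,Y0)
e,p,Y0=best;print(e,p)
r=minimize(cost,p,method="Powell",options=dict(maxiter=30));r=minimize(cost,r.x,method="Nelder-Mead",options=dict(maxiter=1500,adaptive=True))
print(r.fun,np.round(r.x,1));cost(r.x,True)
out={}
for i,l in enumerate(L):
    o,ax=pose(r.x,l,i);out[l]=[o.tolist(),ax.tolist()];print(l,np.round(o,1),"top",np.round(o+98*ax,1),"ax",np.round(ax,3))
out["rack"]=r.x.tolist();json.dump(out,open("fit.json","w"))
for l,z in(("card",0),("jar",0),("mug",0),("tub_rim",72)):
    uv={"card":(293.1,273.5),"jar":(321.7,172.3),"mug":(389.6,257.7),"tub_rim":(337.2,243.5)}[l];print(l,np.round(onz("top",uv,z),1))
# tub rim
for d in masks_of("top","tub_rim")[:2]:
    ys,xs=np.nonzero(d["pixels"]);print("tubmask",d["conf"],xs.min(),xs.max(),ys.min(),ys.max())
for px in((303,234),(303,316)):print("card top edge",np.round(onz("top",px,170),1))
c=cv2.resize(ims["top"][215:275,300:370],None,fx=8,fy=8,interpolation=2)
cv2.imwrite("pics/tub.png",c)
E
python3 fit.py
```

```text
side small_cone 351 [247 211  18  32 351]
side medium_cone 195 [274 208  19  30 195]
side large_cone 557 [216 215  23  34 557]
top small_cone 382 [224 188  26  23 382]
top medium_cone 487 [236 212  30  25 487]
top large_cone 562 [212 157  30  30 562]
rack guess [601.13702312 121.28544708  70.        ]
484.41349267291014 [np.float64(601.1370231174251), np.float64(121.28544708223599), 115, 0, 88, -88, 5, 5, 5]
324.10923197374456 [ 6.054e+02  1.230e+02  1.160e+02  6.000e-01  8.820e+01 -8.800e+01
  4.400e+00  5.000e+00  4.500e+00]
side small_cone 45.5
side medium_cone 195.7
side large_cone 23.3
top small_cone 27.9
top medium_cone 12.6
top large_cone 18.9
small_cone [606.4 119.5  60.5] top [631.1  69.  140.8] ax [ 0.252 -0.515  0.819]
medium_cone [527.9  80.6  60.1] top [552.6  30.1 140.4] ax [ 0.252 -0.515  0.819]
large_cone [686.1 158.3  60.4] top [710.8 107.8 140.7] ax [ 0.252 -0.515  0.819]
card [380.9 -68.2   0. ]
jar [ 710.5 -158.8    0. ]
mug [ 434.7 -378.8    0. ]
tub_rim [ 477.3 -199.7   72. ]
tubmask 0.66 323 345 233 254
tubmask 0.27 236 265 210 236
card top edge [501.3 -89.7 170. ]
card top edge [273.6 -91.5 170. ]
```

View pics/tub.png

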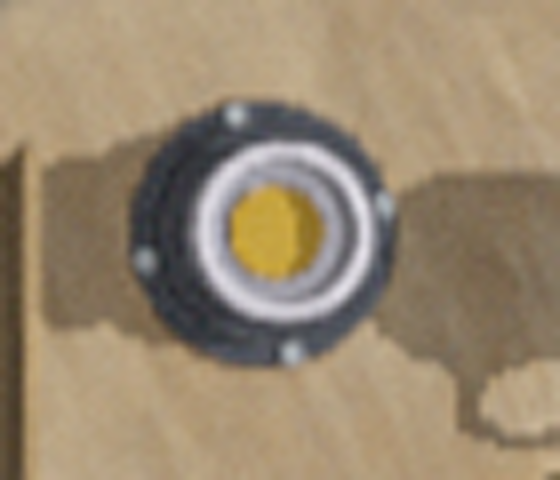

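```bash
cat >> h.py <<'E'
F=json.load(open("fit.json"))
def Rtool(tilted=True,yang=None):
    ax=np.array(F["small_cone"][1]) if tilted else np.array([0,0,1.])
    a=np.radians((F["rack"][2]-90) if yang is None else yang);y=np.array([np.cos(a),np.sin(a),0])
    z=-ax;x=np.cross(y,z);return Ro.from_matrix(np.column_stack([x,y,z]))
def plan(t,R,note=""):
    d,a=tool(t,R);print(note,"dp",np.round(d,3).tolist(),"ang",np.round(a,4).tolist())
def st():
    s=sense();print(round(s["time"],2),np.round(s["tool_pos"],1),np.round(s["tcp_rot"],1),"F",np.round(s["ft_force"],1),"gap",round(s["finger_gap"],1),"J",np.round(s["joint_pos"],0))
E
python3 - <<'E'
from h import *
im=cv2.imread("pics/top0.png");g=im[225:262,318:354].min(axis=2);w=(g>150).astype(np.uint8)
n,l,s,_=cv2.connectedComponentsWithStats(w);i=1+s[1:,4].argmax();ys,xs=np.nonzero(l==i)
hull=cv2.convexHull(np.column_stack([xs+318,ys+225]).astype(np.float32));e=cv2.fitEllipse(hull);print(e,s[i])
print("tub",np.round(onz("top",e[0],72),1))
o,ax=map(np.array,F["small_cone"])
R=Rtool();print(R.as_matrix().round(3))
plan(o+(74+90)*ax,R);plan([450,280,300],R,"via")
E
```

```text
((335.08489990234375, 243.4003448486328), (21.912353515625, 22.297527313232422), 168.91500854492188) [  6   8  23  22 202]
tub [ 477.6 -193.2   72. ]
[[-0.359  0.899 -0.252]
 [ 0.736  0.439  0.515]
 [ 0.574  0.    -0.819]]
 dp [-3.066, -1.941, 0.182] ang [-0.0814, 0.1828, 0.2582]
via dp [-1.778, -1.035, -0.343] ang [-0.0814, 0.1828, 0.2582]
```

Call:
step_arm:
  targets:
    - {"dp": [-1, -0.65, -0.3], "angular": [-0.081, 0.183, 0.258], "fingers": 0.4}
    - {"dp": [-1, -0.65, -0.3], "angular": [-0.081, 0.183, 0.258], "fingers": 0.4}
    - {"dp": [-1, -0.65, -0.3], "angular": [-0.081, 0.183, 0.258], "fingers": 0.4}
    - {"dp": [-1, -0.65, -0.3], "angular": [-0.081, 0.183, 0.258], "fingers": 0.4}
    - {"dp": [-1, -0.65, -0.3], "angular": [-0.081, 0.183, 0.258], "fingers": 0.4}
    - {"dp": [-1, -0.65, -0.3], "angular": [-0.081, 0.183, 0.258], "fingers": 0.4}
    - {"dp": [-1, -0.65, -0.3], "angular": [-0.081, 0.183, 0.258], "fingers": 0.4}
    - {"dp": [-1, -0.65, -0.3], "angular": [-0.081, 0.183, 0.258], "fingers": 0.4}
  newtons: 30

```text
time: 1.95
tool_pos: [321.6, 397.0, 291.6]
tcp_rot: [180.0, -34.9, 116.2]
ft_force: [0.4, 0.6, -0.2]
finger_gap: 50.9
grip_force: 0.0
```

```bash
python3 - <<'E'
from h import *
st();o,ax=map(np.array,F["small_cone"])
plan(o+(74+90)*ax,Rtool())
E
```

```text
1.95 [321.6 397.  291.6] [180.  -34.9 116.2] F [ 0.4  0.6 -0.2] gap 50.9 J [ 21. -14. 106.  35.  91.  -6.]
 dp [-2.199, 0.664, -0.946] ang [-0.0005, 0.0003, 0.0007]
```

Call:
step_arm:
  targets:
    - {"dp": [-1, 0.3, -0.43], "fingers": 0.4}
    - {"dp": [-1, 0.3, -0.43], "fingers": 0.4}
    - {"dp": [-1, 0.3, -0.43], "fingers": 0.4}
    - {"dp": [-1, 0.3, -0.43], "fingers": 0.4}
    - {"dp": [-1, 0.3, -0.43], "fingers": 0.4}
    - {"dp": [-1, 0.3, -0.43], "fingers": 0.4}
    - {"dp": [-1, 0.3, -0.43], "fingers": 0.4}
    - {"dp": [-1, 0.3, -0.43], "fingers": 0.4}

```text
validation failed for argument at $.ta...
```

Call:
step_arm:
  targets:
    - {"dp": [-1, 0.3, -0.43], "fingers": 0.4}
    - {"dp": [-1, 0.3, -0.43], "fingers": 0.4}
    - {"dp": [-1, 0.3, -0.43], "fingers": 0.4}
    - {"dp": [-1, 0.3, -0.43], "fingers": 0.4}
    - {"dp": [-1, 0.3, -0.43], "fingers": 0.4}
    - {"dp": [-1, 0.3, -0.43], "fingers": 0.4}
    - {"dp": [-1, 0.3, -0.43], "fingers": 0.4}
    - {"dp": [-1, 0.3, -0.43], "fingers": 0.4}

```text
validation failed for argument at $.ta...
```

```bash
python3 - <<'E'
from h import *
st();o,ax=map(np.array,F["small_cone"])
plan(o+(74+50)*ax,Rtool());plan(o+(74)*ax,Rtool())
E
```

```text
1.95 [321.6 397.  291.6] [180.  -34.9 116.2] F [ 0.4  0.6 -0.2] gap 50.9 J [ 21. -14. 106.  35.  91.  -6.]
 dp [-2.198, 0.665, -0.746] ang [-0.0005, 0.0003, 0.0007]
 dp [-2.198, 0.665, -0.496] ang [-0.0005, 0.0003, 0.0007]
```

Call:
step_arm:
  targets:
    - {"dp": [-1, 0.3, -0.43], "angular": [0, 0, 0], "fingers": 0.4}
    - {"dp": [-1, 0.3, -0.43], "angular": [0, 0, 0], "fingers": 0.4}
    - {"dp": [-1, 0.3, -0.43], "angular": [0, 0, 0], "fingers": 0.4}
    - {"dp": [-1, 0.3, -0.43], "angular": [0, 0, 0], "fingers": 0.4}
    - {"dp": [-1, 0.3, -0.43], "angular": [0, 0, 0], "fingers": 0.4}
    - {"dp": [-1, 0.3, -0.43], "angular": [0, 0, 0], "fingers": 0.4}
    - {"dp": [-1, 0.3, -0.43], "angular": [0, 0, 0], "fingers": 0.4}
    - {"dp": [-1, 0.3, -0.43], "angular": [0, 0, 0], "fingers": 0.4}

```text
time: 2.95
tool_pos: [468.6, 232.6, 247.4]
tcp_rot: [-180.0, -35.0, 116.2]
ft_force: [-0.6, 0.3, 0.3]
finger_gap: 51.3
grip_force: 0.0
```

Call:
step_arm:
  targets:
    - {"dp": [-1, 0.3, -0.43], "angular": [0, 0, 0], "fingers": 0.4}
    - {"dp": [-1, 0.3, -0.43], "angular": [0, 0, 0], "fingers": 0.4}
    - {"dp": [-1, 0.3, -0.43], "angular": [0, 0, 0], "fingers": 0.4}
    - {"dp": [-1, 0.3, -0.43], "angular": [0, 0, 0], "fingers": 0.4}
    - {"dp": [-1, 0.3, -0.43], "angular": [0, 0, 0], "fingers": 0.4}
    - {"dp": [-1, 0.3, -0.43], "angular": [0, 0, 0], "fingers": 0.4}
    - {"dp": [-1, 0.3, -0.43], "angular": [0, 0, 0], "fingers": 0.4}
    - {"dp": [-1, 0.3, -0.43], "angular": [0, 0, 0], "fingers": 0.4}

```text
time: 3.95
tool_pos: [616.4, 67.5, 203.4]
tcp_rot: [-180.0, -35.0, 116.1]
ft_force: [0.0, -0.8, -0.2]
finger_gap: 51.3
grip_force: 0.0
```

```bash
python3 - <<'E'
from h import *
st();o,ax=map(np.array,F["small_cone"])
plan(o+(74+50)*ax,Rtool());plan(o+(74)*ax,Rtool())
E
```

```text
3.95 [616.4  67.5 203.4] [-180.   -35.   116.1] F [ 0.  -0.8 -0.2] gap 51.3 J [-14.  29.  69.  27. 104. -38.]
 dp [-0.201, 0.069, 0.112] ang [-0.0004, 0.0002, 0.0005]
 dp [-0.201, 0.07, 0.362] ang [-0.0004, 0.0002, 0.0005]
```

Call:
step_arm:
  targets:
    - {"dp": [-0.2, 0.07, 0.0], "angular": [0, 0, 0], "fingers": 0.4}
    - {"dp": [-0.2, 0.07, 0.06], "angular": [0, 0, 0], "fingers": 0.4}
    - {"dp": [-0.2, 0.07, 0.12], "angular": [0, 0, 0], "fingers": 0.4}
    - {"dp": [-0.2, 0.07, 0.18], "angular": [0, 0, 0], "fingers": 0.4}
    - {"dp": [-0.2, 0.07, 0.24], "angular": [0, 0, 0], "fingers": 0.4}
    - {"dp": [-0.2, 0.07, 0.3], "angular": [0, 0, 0], "fingers": 0.4}
    - {"dp": [-0.2, 0.07, 0.36], "angular": [0, 0, 0], "fingers": 0.4}
    - {"dp": [-0.2, 0.07, 0.36], "angular": [0, 0, 0], "fingers": 0.4}

```text
time: 4.95
tool_pos: [624.4, 81.0, 119.5]
tcp_rot: [-179.8, -35.1, 116.0]
ft_force: [0.5, -0.4, 0.1]
finger_gap: 51.2
grip_force: 0.0
```

```bash
python3 - <<'E'
from h import *
st();o,ax=map(np.array,F["small_cone"])
plan(o+(74)*ax,Rtool())
a=snapshot("top")[150:250,190:320];b=snapshot("side")[150:290,190:350]
cv2.imwrite("pics/g1.png",np.hstack([cv2.resize(a,(400,308)),cv2.resize(b,(352,308))]))
E
```

```text
4.95 [624.4  81.  119.5] [-179.8  -35.1  116. ] F [ 0.5 -0.4  0.1] gap 51.2 J [-13.  34.  71.  27.  98. -40.]
 dp [0.004, 0.004, -0.007] ang [-0.001, -0.0004, -0.0001]
```

View pics/g1.png

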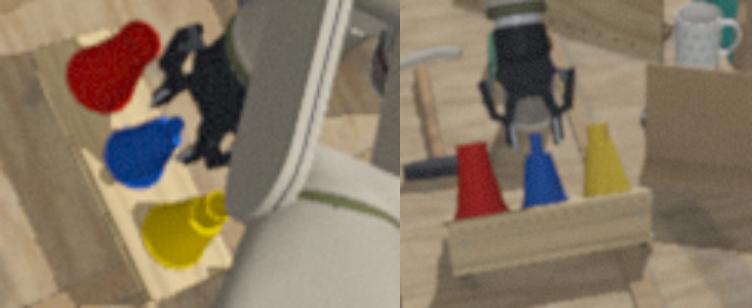

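The side crop shows the open fingers straddling the blue neck with their tips below its top, and the top crop shows the neck between the tips. I'll close now.

Call:
step_arm:
  targets:
    - {"dp": [0, 0, 0], "angular": [0, 0, 0], "fingers": 1}
    - {"dp": [0, 0, 0], "angular": [0, 0, 0], "fingers": 1}
    - {"dp": [0, 0, 0], "angular": [0, 0, 0], "fingers": 1}
    - {"dp": [0, 0, 0], "angular": [0, 0, 0], "fingers": 1}
    - {"dp": [0, 0, 0], "angular": [0, 0, 0], "fingers": 1}
    - {"dp": [0, 0, 0], "angular": [0, 0, 0], "fingers": 1}
    - {"dp": [0, 0, -0.05], "angular": [0, 0, 0], "fingers": 1}
    - {"dp": [0, 0, -0.1], "angular": [0, 0, 0], "fingers": 1}
  newtons: 30

```text
time: 6.05
tool_pos: [630.2, 70.0, 137.0]
tcp_rot: [-179.9, -35.0, 116.0]
ft_force: [-0.1, -0.6, -1.2]
finger_gap: 15.9
grip_force: 29.4
```

```bash
python3 - <<'E'
from h import *
st();T=np.array([477.6,-193.2,0])
R=Rtool(False)
plan([600,20,310],R,"via");plan(T+[0,0,340],R)
E
```

```text
6.05 [630.2  70.  137. ] [-179.9  -35.   116. ] F [-0.1 -0.6 -1.2] gap 15.9 J [-13.  34.  69.  27. 100. -40.]
via dp [0.367, -0.247, -0.799] ang [-0.0007, -0.1947, 0.0001]
 dp [-0.111, -1.266, -1.315] ang [-0.0007, -0.1947, 0.0001]
```

Call:
step_arm:
  targets:
    - {"dp": [0, 0, -0.3], "angular": [0, 0, 0], "fingers": 1}
    - {"dp": [0.1, -0.1, -0.5], "angular": [0, 0, 0], "fingers": 1}
    - {"dp": [0.37, -0.25, -0.8], "angular": [0, -0.195, 0], "fingers": 1}
    - {"dp": [0.37, -0.25, -0.8], "angular": [0, -0.195, 0], "fingers": 1}
    - {"dp": [0.37, -0.25, -0.8], "angular": [0, -0.195, 0], "fingers": 1}
    - {"dp": [0.37, -0.25, -0.8], "angular": [0, -0.195, 0], "fingers": 1}
    - {"dp": [0.2, -0.7, -0.95], "angular": [0, -0.195, 0], "fingers": 1}
    - {"dp": [0.2, -0.9, -0.95], "angular": [0, -0.195, 0], "fingers": 1}

```text
time: 7.05
tool_pos: [512.2, -69.3, 315.6]
tcp_rot: [-179.9, 0.1, 116.2]
ft_force: [0.4, -0.7, -0.0]
finger_gap: 16.1
grip_force: 29.8
```

```bash
python3 - <<'E'
from h import *
st();T=np.array([477.6,-193.2,0])
R=Rtool(False)
plan(T+[0,0,72+75+60],R);plan(T+[0,0,72+75+15],R)
E
```

```text
7.05 [512.2 -69.3 315.6] [-1.799e+02  1.000e-01  1.162e+02] F [ 0.4 -0.7 -0. ] gap 16.1 J [-13.  -7.  91.  -0.  96. -39.]
 dp [-0.479, -0.427, 0.545] ang [-0.0004, 0.0006, 0.0008]
 dp [-0.478, -0.427, 0.77] ang [-0.0004, 0.0006, 0.0008]
```

Call:
step_arm:
  targets:
    - {"dp": [-0.24, -0.21, 0.0], "angular": [0, 0, 0.001], "fingers": 1}
    - {"dp": [-0.48, -0.43, 0.0], "angular": [0, 0, 0.001], "fingers": 1}
    - {"dp": [-0.48, -0.43, 0.1], "angular": [0, 0, 0.001], "fingers": 1}
    - {"dp": [-0.48, -0.43, 0.25], "angular": [0, 0, 0.001], "fingers": 1}
    - {"dp": [-0.48, -0.43, 0.4], "angular": [0, 0, 0.001], "fingers": 1}
    - {"dp": [-0.48, -0.43, 0.54], "angular": [0, 0, 0.001], "fingers": 1}
    - {"dp": [-0.48, -0.43, 0.64], "angular": [0, 0, 0.001], "fingers": 1}
    - {"dp": [-0.48, -0.43, 0.64], "angular": [0, 0, 0.001], "fingers": 1}

```text
time: 8.05
tool_pos: [476.8, -191.6, 185.4]
tcp_rot: [-179.8, -0.1, 115.9]
ft_force: [-0.3, 0.4, -1.3]
finger_gap: 15.8
grip_force: 29.8
```

```bash
python3 - <<'E'
from h import *
st();T=np.array([477.6,-193.2,0])
plan(T+[0,0,72+75+5],Rtool(False))
for c in("top","side"):
  im=snapshot(c);cv2.imwrite(f"pics/{c}p1.png",im)
  m,l,s=colmask(im,"small_cone");print(c,s[1:][s[1:,4]>15].tolist())
a=cv2.imread("pics/topp1.png")[205:285,290:380];b=cv2.imread("pics/sidep1.png")[130:230,280:390]
cv2.imwrite("pics/p1.png",np.hstack([cv2.resize(a,(396,352)),cv2.resize(b,(387,352))]))
E
```

```text
8.05 [ 476.8 -191.6  185.4] [-1.798e+02 -1.000e-01  1.159e+02] F [-0.3  0.4 -1.3] gap 15.8 J [-28.  -4. 102.  -0.  82. -53.]
 dp [-0.01, 0.001, 0.167] ang [-0.0011, -0.0008, -0.0006]
top []
side [[307, 153, 18, 26, 256]]
```

View pics/p1.png

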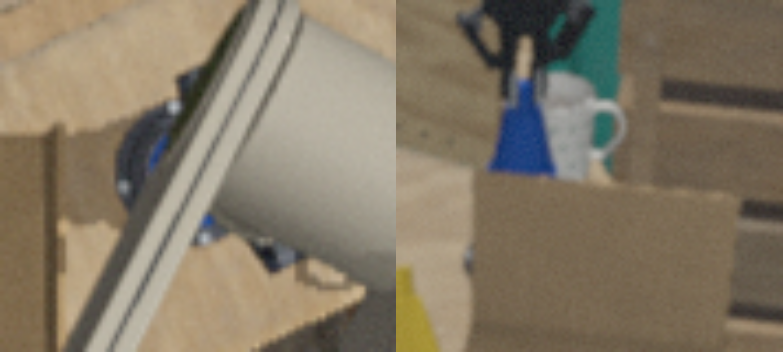

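```bash
cat >> h.py <<'E'
def fitcone(c,im,l,p0,y,clip=None,tilt=True):
    """fit mouth centre (x,z) and leans at given y from one view; rows outside clip ignored"""
    m,lab,s=colmask(im,l);b=cv2.GaussianBlur(m.astype(float),(0,0),1.)
    r0,r1,c0,c1=clip
    def ax(p):
        a=np.array([p[2],0,1.]);return a/np.linalg.norm(a)
    def cost(p):
        im=sil(c,l,np.array([p[0],y,p[1]]),ax(p));a=cv2.GaussianBlur(cv2.resize(im,(560,420),interpolation=cv2.INTER_AREA)/255.,(0,0),1.)
        return ((a-b)[r0:r1,c0:c1]**2).sum()
    r=minimize(cost,[*p0,0],method="Nelder-Mead",options=dict(initial_simplex=[[p0[0],p0[1],0],[p0[0]+6,p0[1],0],[p0[0],p0[1]+6,0],[p0[0],p0[1],.06]],xatol=.05,fatol=.01))
    return r.x.round(3),round(r.fun,2)
E
python3 - <<'E'
from h import *
im=cv2.imread("pics/sidep1.png")
for y in(-196,-192,-188):print(y,fitcone("side",im,"small_cone",(477,111),y,(150,177,295,340)))
# consistency: predicted position on rack gave what side-vs-top bias? refit blue on rack from side only vs joint
E
```

```text
-196 (array([ 4.78511e+02,  9.78550e+01, -1.20000e-02]), np.float64(7.35))
-192 (array([ 4.78637e+02,  9.93550e+01, -2.00000e-02]), np.float64(7.41))
-188 (array([ 4.78140e+02,  1.01746e+02, -2.20000e-02]), np.float64(7.31))
```

```bash
python3 - <<'E'
from h import *
im=cv2.imread("pics/sidep1.png")
m,_,_=colmask(im,"small_cone")
for r in range(146,182,2):
    xs=np.nonzero(m[r,295:340])[0]+295;print(r,(xs.min(),xs.max(),len(xs)) if len(xs) else None)
for z0 in(111,99):
  for h,d in((0,0),(70,36),(98,17)):print(z0,h,proj("side",[[477-d/2,-192,z0+h],[477+d/2,-192,z0+h]]).round(1).tolist())
E
```

```text
146 None
148 None
150 None
152 None
154 (np.int64(315), np.int64(318), 4)
156 (np.int64(315), np.int64(318), 4)
158 (np.int64(315), np.int64(318), 4)
160 (np.int64(315), np.int64(319), 5)
162 (np.int64(311), np.int64(320), 10)
164 (np.int64(311), np.int64(320), 10)
166 (np.int64(310), np.int64(321), 12)
168 (np.int64(310), np.int64(321), 12)
170 (np.int64(310), np.int64(321), 12)
172 (np.int64(309), np.int64(322), 14)
174 (np.int64(309), np.int64(322), 14)
176 (np.int64(308), np.int64(323), 16)
178 (np.int64(314), np.int64(324), 11)
180 None
111 0 [[315.6, 178.5], [315.6, 178.5]]
111 70 [[321.5, 161.3], [310.7, 160.2]]
111 98 [[318.9, 153.6], [313.8, 153.1]]
99 0 [[315.5, 181.5], [315.5, 181.5]]
99 70 [[321.4, 164.4], [310.7, 163.3]]
99 98 [[318.8, 156.8], [313.7, 156.3]]
```

Call:
step_arm:
  targets:
    - {"dp": [-0.008, 0, 0.04], "angular": [-0.001, 0, 0], "fingers": 1}
    - {"dp": [-0.008, 0, 0.08], "angular": [-0.001, 0, 0], "fingers": 1}
    - {"dp": [-0.008, 0, 0.12], "angular": [-0.001, 0, 0], "fingers": 1}
    - {"dp": [-0.008, 0, 0.15], "angular": [-0.001, 0, 0], "fingers": 1}
    - {"dp": [-0.008, 0, 0.16], "angular": [-0.001, 0, 0], "fingers": 1}
    - {"dp": [-0.008, 0, 0.17], "angular": [-0.001, 0, 0], "fingers": 1}
    - {"dp": [-0.008, 0, 0.18], "angular": [-0.001, 0, 0], "fingers": 1}
    - {"dp": [-0.008, 0, 0.18], "angular": [-0.001, 0, 0], "fingers": 1}

```text
time: 9.15
tool_pos: [478.6, -194.6, 151.7]
tcp_rot: [179.9, 0.1, 115.9]
ft_force: [-0.2, -0.1, -1.2]
finger_gap: 15.4
grip_force: 29.8
```

```bash
python3 -c "
from h import *
st()"
```

```text
9.15 [ 478.6 -194.6  151.7] [1.799e+02 1.000e-01 1.159e+02] F [-0.2 -0.1 -1.2] gap 15.4 J [-28.  -3. 104.   0.  78. -54.]
```

Call:
step_arm:
  targets:
    - {"dp": [0, 0, 0.005], "angular": [0, 0, 0], "fingers": 1}
    - {"dp": [0, 0, 0.01], "angular": [0, 0, 0], "fingers": 1}
    - {"dp": [0, 0, 0.015], "angular": [0, 0, 0], "fingers": 1}
    - {"dp": [0, 0, 0.02], "angular": [0, 0, 0], "fingers": 1}
    - {"dp": [0, 0, 0.025], "angular": [0, 0, 0], "fingers": 1}
    - {"dp": [0, 0, 0.025], "angular": [0, 0, 0], "fingers": 1}
    - {"dp": [0, 0, 0.025], "angular": [0, 0, 0], "fingers": 1}
    - {"dp": [0, 0, 0.025], "angular": [0, 0, 0], "fingers": 1}

```text
time: 10.15
tool_pos: [478.6, -194.6, 146.8]
tcp_rot: [179.9, 0.1, 115.9]
ft_force: [-0.1, 0.2, 1.2]
finger_gap: 15.8
grip_force: 30.0
```

Call:
step_arm:
  targets:
    - {"dp": [0, 0, 0], "angular": [0, 0, 0], "fingers": 0.55}
    - {"dp": [0, 0, 0], "angular": [0, 0, 0], "fingers": 0.55}
    - {"dp": [0, 0, 0], "angular": [0, 0, 0], "fingers": 0.55}
    - {"dp": [0, 0, -0.05], "angular": [0, 0, 0], "fingers": 0.55}
    - {"dp": [0, 0, -0.15], "angular": [0, 0, 0], "fingers": 0.55}
    - {"dp": [0, 0, -0.35], "angular": [0, 0, 0], "fingers": 0.55}
    - {"dp": [0, 0, -0.6], "angular": [0, 0, 0], "fingers": 0.55}
    - {"dp": [0, 0, -0.85], "angular": [0, 0, 0], "fingers": 0.4}

```text
time: 11.15
tool_pos: [478.0, -194.4, 319.0]
tcp_rot: [179.9, 0.1, 115.9]
ft_force: [0.7, -0.6, -0.4]
finger_gap: 51.2
grip_force: 0.0
```

```bash
python3 - <<'E'
from h import *
st();o,ax=map(np.array,F["medium_cone"])
plan(o+(74+90)*ax,Rtool());plan(o+(74+90)*ax+[0,0,60],Rtool(),"hi")
E
```

```text
11.15 [ 478.  -194.4  319. ] [1.799e+02 1.000e-01 1.159e+02] F [ 0.7 -0.6 -0.4] gap 51.2 J [-28.  -7.  91.   0.  96. -54.]
 dp [0.659, 0.825, 0.623] ang [0.001, 0.1951, -0.0005]
hi dp [0.659, 0.825, 0.323] ang [0.001, 0.1951, -0.0005]
```

Call:
step_arm:
  targets:
    - {"dp": [0.66, 0.82, 0.3], "angular": [0, 0.195, 0], "fingers": 0.3}
    - {"dp": [0.66, 0.82, 0.3], "angular": [0, 0.195, 0], "fingers": 0.3}
    - {"dp": [0.66, 0.82, 0.3], "angular": [0, 0.195, 0], "fingers": 0.3}
    - {"dp": [0.66, 0.82, 0.3], "angular": [0, 0.195, 0], "fingers": 0.3}
    - {"dp": [0.66, 0.82, 0.3], "angular": [0, 0.195, 0], "fingers": 0.3}
    - {"dp": [0.66, 0.82, 0.4], "angular": [0, 0.195, 0], "fingers": 0.3}
    - {"dp": [0.66, 0.82, 0.5], "angular": [0, 0.195, 0], "fingers": 0.3}
    - {"dp": [0.66, 0.82, 0.6], "angular": [0, 0.195, 0], "fingers": 0.3}

```text
time: 12.15
tool_pos: [568.0, -4.8, 195.7]
tcp_rot: [179.9, -35.0, 115.9]
ft_force: [0.2, 1.1, 0.9]
finger_gap: 60.0
grip_force: 0.0
```

```bash
python3 - <<'E'
from h import *
st();o,ax=map(np.array,F["medium_cone"])
plan(o+(72)*ax,Rtool())
im=snapshot("top");cv2.imwrite("pics/topq1.png",im)
m,l,s=colmask(im,"small_cone");print(s[1:][s[1:,4]>15].tolist())
cv2.imwrite("pics/q1.png",cv2.resize(im[150:290,200:400],None,fx=4,fy=4,interpolation=2))
E
```

```text
12.15 [568.   -4.8 195.7] [179.9 -35.  115.9] F [0.2 1.1 0.9] gap 60.0 J [-21.  24.  76.  24. 105. -45.]
 dp [-0.002, 0.006, 0.466] ang [0.0011, 0.0002, -0.0004]
[]
```

View pics/q1.png

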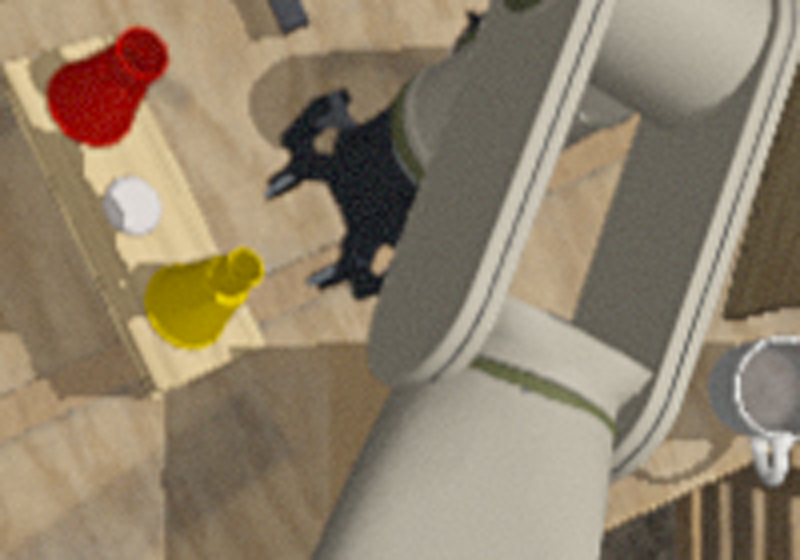

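The crop shows the gripper short of the yellow neck (at about (260,217) full px), the bare centre hub, and the arm covering the tub. I'll swing aside to check the blue cone from the top.

Call:
step_arm:
  targets:
    - {"dp": [0.87, 0.42, 0.24], "angular": [0, 0, 0], "fingers": 0.3}
    - {"dp": [0.87, 0.42, 0.24], "angular": [0, 0, 0], "fingers": 0.3}
    - {"dp": [0.87, 0.42, 0.24], "angular": [0, 0, 0], "fingers": 0.3}
    - {"dp": [0.87, 0.42, 0.24], "angular": [0, 0, 0], "fingers": 0.3}
    - {"dp": [0.87, 0.42, 0.24], "angular": [0, 0, 0], "fingers": 0.3}
    - {"dp": [0.87, 0.42, 0.24], "angular": [0, 0, 0], "fingers": 0.3}
    - {"dp": [0.87, 0.42, 0.24], "angular": [0, 0, 0], "fingers": 0.3}
    - {"dp": [0.87, 0.42, 0.24], "angular": [0, 0, 0], "fingers": 0.3}

```text
time: 13.2
tool_pos: [569.8, 184.4, 257.0]
tcp_rot: [179.9, -35.0, 115.9]
ft_force: [0.5, 0.5, -0.2]
finger_gap: 59.8
grip_force: 0.0
```

```bash
cat >> h.py <<'E'
def fitup(l,p0,ax=(0,0,1.),clip=(225,262,315,360),name="top",im=None):
    """top view fit of x,y (mouth height fixed p0[2]) of an upright cone, with lean free"""
    im=snapshot(name) if im is None else im
    m,lab,s=colmask(im,l);b=cv2.GaussianBlur(m.astype(float),(0,0),1.);r0,r1,c0,c1=clip
    def cost(p):
        a=np.array([p[2],p[3],1.]);a/=np.linalg.norm(a)
        q=sil(name,l,np.array([p[0],p[1],p0[2]]),a);q=cv2.GaussianBlur(cv2.resize(q,(560,420),interpolation=cv2.INTER_AREA)/255.,(0,0),1.)
        return ((q-b)[r0:r1,c0:c1]**2).sum()+(p[2]**2+p[3]**2)*50
    S=np.array([[p0[0],p0[1],0,0]]*5,float);S[1,0]+=6;S[2,1]+=6;S[3,2]+=.06;S[4,3]+=.06
    r=minimize(cost,S[0],method="Nelder-Mead",options=dict(initial_simplex=S,xatol=.02,fatol=.01,maxiter=500))
    m=m[r0:r1,c0:c1];ys,xs=np.nonzero(m);print(l,name,r.x.round(3),"cost",round(r.fun,2),"px",m.sum(),"centroid",(xs.mean()+c0).round(2) if len(xs) else None,(ys.mean()+r0).round(2) if len(xs) else None)
    return im
E
python3 - <<'E'
from h import *
st()
im=fitup("small_cone",(477.6,-193.2,72));cv2.imwrite("pics/topq2.png",im)
im2=snapshot("side");cv2.imwrite("pics/sideq2.png",im2)
m,_,_=colmask(im2,"small_cone")
for r in range(155,182,2):
    xs=np.nonzero(m[r,295:340])[0]+295;print(r,(xs.min(),xs.max(),len(xs)) if len(xs) else None)
for h,d in((70,36),(98,17)):print(h,proj("side",[[477.6-d/2,-193.2,72+h],[477.6+d/2,-193.2,72+h]]).round(1).tolist())
o,ax=map(np.array,F["medium_cone"]);plan(o+(72+85)*ax,Rtool())
cv2.imwrite("pics/q2.png",np.hstack([cv2.resize(im[215:275,300:370],(560,480),interpolation=2),cv2.resize(im2[130:210,295:335],(240,480),interpolation=2)]))
E
```

```text
13.2 [569.8 184.4 257. ] [179.9 -35.  115.9] F [ 0.5  0.5 -0.2] gap 59.8 J [ -5.  18.  78.  30. 102. -29.]
small_cone top [ 4.77155e+02 -1.89530e+02  1.10000e-02 -1.00000e-03] cost 4.28 px 375 centroid 333.97 243.56
155 None
157 None
159 None
161 None
163 (np.int64(314), np.int64(316), 3)
165 (np.int64(314), np.int64(316), 3)
167 (np.int64(314), np.int64(316), 3)
169 (np.int64(313), np.int64(318), 6)
171 (np.int64(311), np.int64(320), 10)
173 (np.int64(311), np.int64(320), 10)
175 (np.int64(310), np.int64(320), 11)
177 (np.int64(310), np.int64(320), 11)
179 None
181 None
70 [[321.0, 171.1], [310.4, 170.0]]
98 [[318.4, 163.6], [313.4, 163.1]]
 dp [-0.874, -0.414, -0.195] ang [0.001, -0.0001, -0.0006]
```

View pics/q2.png

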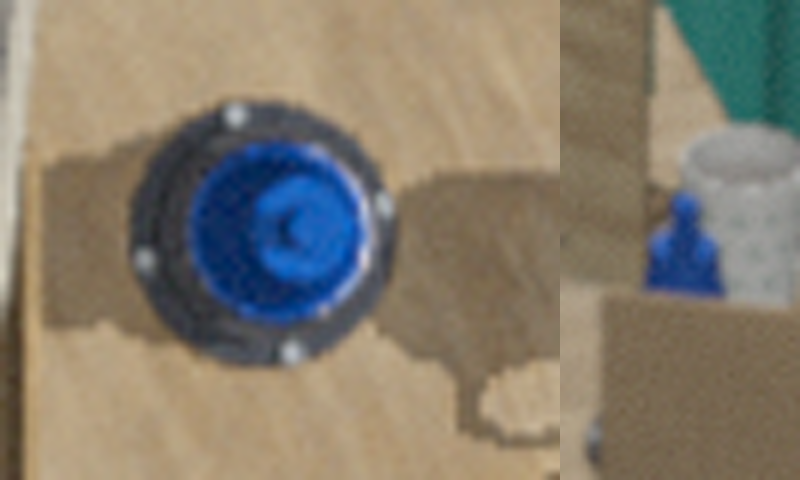

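Blue stands upright on the rim, with its mouth centred near px (334,243.5). It is about 3–4 mm from the tub centre towards the card, which is within tolerance. That means the cone sat about 5 mm towards tool +x in the gripper, so I'll shift the yellow grasp accordingly.

Call:
step_arm:
  targets:
    - {"dp": [-0.85, -0.415, -0.2], "angular": [0, 0, 0], "fingers": 0.3}
    - {"dp": [-0.85, -0.415, -0.2], "angular": [0, 0, 0], "fingers": 0.3}
    - {"dp": [-0.85, -0.415, -0.2], "angular": [0, 0, 0], "fingers": 0.3}
    - {"dp": [-0.85, -0.415, -0.2], "angular": [0, 0, 0], "fingers": 0.3}
    - {"dp": [-0.85, -0.415, -0.1], "angular": [0, 0, 0], "fingers": 0.3}
    - {"dp": [-0.85, -0.415, 0.0], "angular": [0, 0, 0], "fingers": 0.3}
    - {"dp": [-0.85, -0.415, 0.1], "angular": [0, 0, 0], "fingers": 0.3}
    - {"dp": [-0.85, -0.415, 0.2], "angular": [0, 0, 0], "fingers": 0.3}

```text
time: 14.3
tool_pos: [545.5, 45.9, 126.0]
tcp_rot: [179.9, -35.0, 116.0]
ft_force: [-0.3, 0.0, 0.2]
finger_gap: 59.4
grip_force: 0.0
```

```bash
python3 - <<'E'
from h import *
st();o,ax=map(np.array,F["medium_cone"]);R=Rtool();x=R.as_matrix()[:,0]
plan(o+72*ax+5*x,R)
im=snapshot("top");b=snapshot("side")
cv2.imwrite("pics/g2.png",np.hstack([cv2.resize(im[190:250,225:305],(400,300),interpolation=2),cv2.resize(b[170:250,235:335],(375,300),interpolation=2)]))
E
```

```text
14.3 [545.5  45.9 126. ] [179.9 -35.  116. ] F [-0.3  0.   0.2] gap 59.4 J [-17.  23.  85.  25.  96. -46.]
 dp [-0.005, -0.003, 0.021] ang [0.0007, -0.0001, -0.0]
```

View pics/g2.png

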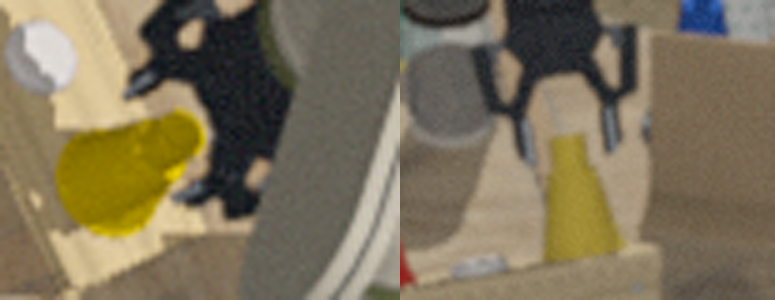

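The side crop shows the yellow neck centred between the fingertips, and the top crop shows it between them within a few mm. I'll close and lift.

Call:
step_arm:
  targets:
    - {"dp": [-0.002, -0.002, 0.02], "angular": [0, 0, 0], "fingers": 0.3}
    - {"dp": [-0.002, -0.002, 0.02], "angular": [0, 0, 0], "fingers": 1}
    - {"dp": [-0.002, -0.002, 0.02], "angular": [0, 0, 0], "fingers": 1}
    - {"dp": [-0.002, -0.002, 0.02], "angular": [0, 0, 0], "fingers": 1}
    - {"dp": [-0.002, -0.002, 0.02], "angular": [0, 0, 0], "fingers": 1}
    - {"dp": [-0.002, -0.002, 0.02], "angular": [0, 0, 0], "fingers": 1}
    - {"dp": [-0.002, -0.002, -0.05], "angular": [0, 0, 0], "fingers": 1}
    - {"dp": [-0.002, -0.002, -0.15], "angular": [0, 0, 0], "fingers": 1}

```text
time: 15.4
tool_pos: [552.9, 28.4, 151.7]
tcp_rot: [179.9, -35.1, 115.9]
ft_force: [0.8, 0.2, -1.6]
finger_gap: 29.0
grip_force: 32.7
```

```bash
python3 - <<'E'
from h import *
st()
R=Rtool(False)
plan([500,-60,330],R,"via");plan([477.2,-189.5,330],R)
E
```

```text
15.4 [552.9  28.4 151.7] [179.9 -35.1 115.9] F [ 0.8  0.2 -1.6] gap 29.0 J [-18.  23.  82.  25. 100. -46.]
via dp [0.282, -0.43, -0.892] ang [0.0004, -0.1948, -0.0005]
 dp [-0.154, -0.816, -1.198] ang [0.0004, -0.1948, -0.0005]
```

Call:
step_arm:
  targets:
    - {"dp": [0.05, -0.05, -0.3], "angular": [0, 0, 0], "fingers": 1}
    - {"dp": [0.15, -0.1, -0.55], "angular": [0, -0.05, 0], "fingers": 1}
    - {"dp": [0.3, -0.2, -0.85], "angular": [0, -0.1, 0], "fingers": 1}
    - {"dp": [0.3, -0.3, -0.9], "angular": [0, -0.195, 0], "fingers": 1}
    - {"dp": [0.25, -0.43, -0.9], "angular": [0, -0.195, 0], "fingers": 1}
    - {"dp": [0.2, -0.5, -0.95], "angular": [0, -0.195, 0], "fingers": 1}
    - {"dp": [0.1, -0.6, -1.0], "angular": [0, -0.195, 0], "fingers": 1}
    - {"dp": [0.0, -0.7, -1.0], "angular": [0, -0.195, 0], "fingers": 1}

```text
time: 16.4
tool_pos: [477.1, -137.0, 316.9]
tcp_rot: [179.8, 0.2, 115.9]
ft_force: [0.5, -0.8, -1.1]
finger_gap: 28.9
grip_force: 32.7
```

```bash
python3 - <<'E'
from h import *
st()
R=Rtool(False)
for z in(290,260,245,200,154):plan([477.2,-189.5,z],R,z)
E
```

```text
16.4 [ 477.1 -137.   316.9] [179.8   0.2 115.9] F [ 0.5 -0.8 -1.1] gap 28.9 J [-22. -10.  94.   0.  96. -48.]
290 dp [-0.236, -0.114, 0.135] ang [0.0012, 0.0011, -0.0009]
260 dp [-0.235, -0.115, 0.285] ang [0.0012, 0.0011, -0.0009]
245 dp [-0.235, -0.115, 0.36] ang [0.0012, 0.0011, -0.0009]
200 dp [-0.234, -0.116, 0.585] ang [0.0012, 0.0011, -0.0009]
154 dp [-0.233, -0.117, 0.815] ang [0.0012, 0.0011, -0.0009]
```

Call:
step_arm:
  targets:
    - {"dp": [-0.235, -0.115, 0.1], "angular": [0.001, 0.001, -0.001], "fingers": 1}
    - {"dp": [-0.235, -0.115, 0.2], "angular": [0.001, 0.001, -0.001], "fingers": 1}
    - {"dp": [-0.235, -0.115, 0.3], "angular": [0.001, 0.001, -0.001], "fingers": 1}
    - {"dp": [-0.235, -0.115, 0.35], "angular": [0.001, 0.001, -0.001], "fingers": 1}
    - {"dp": [-0.235, -0.115, 0.4], "angular": [0.001, 0.001, -0.001], "fingers": 1}
    - {"dp": [-0.235, -0.115, 0.4], "angular": [0.001, 0.001, -0.001], "fingers": 1}
    - {"dp": [-0.235, -0.115, 0.4], "angular": [0.001, 0.001, -0.001], "fingers": 1}
    - {"dp": [-0.235, -0.115, 0.4], "angular": [0.001, 0.001, -0.001], "fingers": 1}

```text
time: 17.4
tool_pos: [477.5, -188.3, 235.8]
tcp_rot: [-180.0, -0.0, 116.1]
ft_force: [-0.6, 0.1, -0.9]
finger_gap: 28.8
grip_force: 32.6
```

```bash
python3 - <<'E'
from h import *
st()
plan([477.2,-189.5,170],Rtool(False))
im=snapshot("side");cv2.imwrite("pics/sidey.png",im)
h=cv2.cvtColor(im,cv2.COLOR_BGR2HSV);m=(abs(h[...,0].astype(int)-28)<6)&(h[...,1]>140)&(h[...,2]>50)
b,_,_=colmask(cv2.imread("pics/sideq2.png"),"small_cone")
for r in range(134,182,3):
    f=lambda k:(lambda xs:(xs.min(),xs.max(),(xs.min()+xs.max())/2) if len(xs) else None)(np.nonzero(k[r,290:345])[0]+290)
    print(r,f(m),f(b))
s=sense();t=s["tool_pos"]
for h_ in(0,5,70,98):print(h_,proj("side",[[t[0],t[1],t[2]-72+h_]]).round(1))
cv2.imwrite("pics/y1.png",cv2.resize(im[110:200,270:370],(800,600)[:1]+(600,) and (660,594),interpolation=2))
E
```

```text
17.4 [ 477.5 -188.3  235.8] [-180.    -0.   116.1] F [-0.6  0.1 -0.9] gap 28.8 J [-27.  -6.  99.  -0.  88. -53.]
 dp [-0.005, -0.004, 0.329] ang [-0.0001, -0.0001, 0.0003]
134 None None
137 None None
140 (np.int64(314), np.int64(320), np.float64(317.0)) None
143 (np.int64(314), np.int64(320), np.float64(317.0)) None
146 (np.int64(313), np.int64(320), np.float64(316.5)) None
149 (np.int64(310), np.int64(321), np.float64(315.5)) None
152 (np.int64(309), np.int64(321), np.float64(315.0)) None
155 (np.int64(308), np.int64(321), np.float64(314.5)) None
158 (np.int64(308), np.int64(322), np.float64(315.0)) None
161 (np.int64(307), np.int64(323), np.float64(315.0)) None
164 (np.int64(305), np.int64(324), np.float64(314.5)) (np.int64(314), np.int64(316), np.float64(315.0))
167 (np.int64(306), np.int64(323), np.float64(314.5)) (np.int64(314), np.int64(316), np.float64(315.0))
170 None (np.int64(311), np.int64(319), np.float64(315.0))
173 None (np.int64(311), np.int64(320), np.float64(315.5))
176 None (np.int64(310), np.int64(320), np.float64(315.0))
179 None None
0 [[315.7 165.8]]
5 [[315.7 164.5]]
70 [[316.2 147.3]]
98 [[316.5 139.7]]
```

View pics/y1.png

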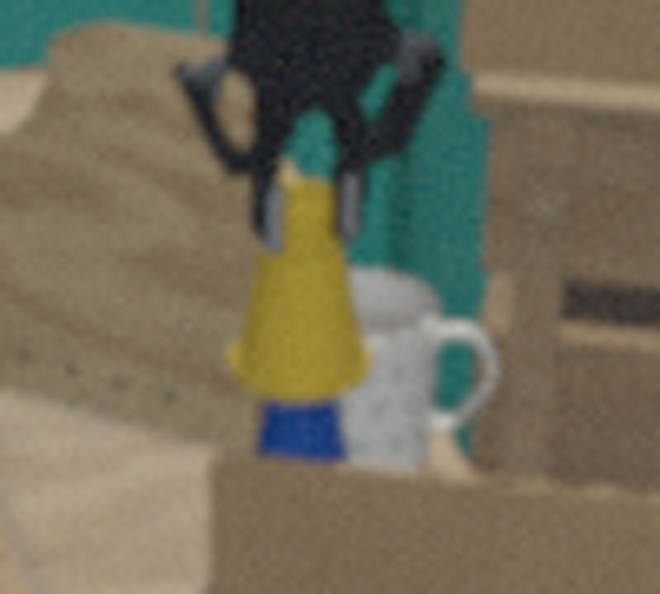

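```bash
cat > lean.py <<'E'
from h import *
def run(im,l,p0,y,clip,fing=True):
    h=cv2.cvtColor(im,cv2.COLOR_BGR2HSV).astype(int)
    m=((abs(h[...,0]-28)<6)&(h[...,1]>140)&(h[...,2]>50)) if l=="medium_cone" else colmask(im,l)[0]
    b=cv2.GaussianBlur(m.astype(float),(0,0),.8);r0,r1,c0,c1=clip
    W=np.ones((420,560))
    if fing:  # ignore pixels that are dark (fingers)
        W=1-cv2.GaussianBlur(cv2.dilate(((h[...,2]<95)|((h[...,1]<60)&(h[...,2]<190))).astype(np.uint8)&(np.arange(420)[:,None]<r0+14),np.ones((2,2))).astype(float),(0,0),.6)
    def cost(p):
        a=np.array([p[2],p[3],1.]);a/=np.linalg.norm(a)
        q=sil("side",l,np.array([p[0],y,p[1]]),a);q=cv2.GaussianBlur(cv2.resize(q,(560,420),interpolation=cv2.INTER_AREA)/255.,(0,0),.8)
        return (((q-b)**2*W)[r0:r1,c0:c1]).sum()
    best=None
    for ly in(-.08,0,.08):
        S=np.array([[p0[0],p0[1],0,ly]]*5,float);S[1,0]+=5;S[2,1]+=5;S[3,2]-=.06;S[4,3]+=.05
        r=minimize(cost,S[0],method="Nelder-Mead",options=dict(initial_simplex=S,xatol=.02,fatol=.005,maxiter=600))
        print(ly,r.x.round(3),round(r.fun,2))
E
python3 - <<'E'
from lean import *
run(cv2.imread("pics/sidey.png"),"medium_cone",(477,163),-188.5,(132,172,295,335))
E
```

```text
-0.08 [ 4.80753e+02  1.65191e+02  1.90000e-02 -1.02000e-01] 30.24
0 [ 4.80951e+02  1.66465e+02 -6.00000e-03 -5.20000e-02] 32.01
0.08 [ 4.81831e+02  1.68171e+02 -2.90000e-02  2.00000e-03] 34.04
```

The crop shows the yellow mouth centred over blue (column about 315.5) with a slight lean. It is loose enough to settle on release, so I'll lower it while watching the force.

Call:
step_arm:
  targets:
    - {"dp": [0, 0, 0.04], "angular": [0, 0, 0], "fingers": 1}
    - {"dp": [0, 0, 0.08], "angular": [0, 0, 0], "fingers": 1}
    - {"dp": [0, 0, 0.12], "angular": [0, 0, 0], "fingers": 1}
    - {"dp": [0, 0, 0.16], "angular": [0, 0, 0], "fingers": 1}
    - {"dp": [0, 0, 0.2], "angular": [0, 0, 0], "fingers": 1}
    - {"dp": [0, 0, 0.24], "angular": [0, 0, 0], "fingers": 1}
    - {"dp": [0, 0, 0.27], "angular": [0, 0, 0], "fingers": 1}
    - {"dp": [0, 0, 0.27], "angular": [0, 0, 0], "fingers": 1}

```text
time: 18.45
tool_pos: [476.7, -188.0, 180.3]
tcp_rot: [-179.9, -0.1, 116.1]
ft_force: [-0.2, 0.4, -1.0]
finger_gap: 28.9
grip_force: 32.6
```

```bash
python3 -c "
from h import *
st();print(sense()['wrist_torque'].round(2))"
```

```text
18.45 [ 476.7 -188.   180.3] [-1.799e+02 -1.000e-01  1.161e+02] F [-0.2  0.4 -1. ] gap 28.9 J [-27.  -4. 103.  -0.  82. -53.]
[-0.03  0.01 -0.02]
```

Call:
step_arm:
  targets:
    - {"dp": [0, 0, 0.01], "angular": [0, 0, 0], "fingers": 1}
    - {"dp": [0, 0, 0.02], "angular": [0, 0, 0], "fingers": 1}
    - {"dp": [0, 0, 0.03], "angular": [0, 0, 0], "fingers": 1}
    - {"dp": [0, 0, 0.04], "angular": [0, 0, 0], "fingers": 1}
    - {"dp": [0, 0, 0.05], "angular": [0, 0, 0], "fingers": 1}
    - {"dp": [0, 0, 0.06], "angular": [0, 0, 0], "fingers": 1}
    - {"dp": [0, 0, 0.06], "angular": [0, 0, 0], "fingers": 1}
    - {"dp": [0, 0, 0.06], "angular": [0, 0, 0], "fingers": 1}

```text
time: 19.45
tool_pos: [477.0, -188.1, 169.0]
tcp_rot: [-179.9, -0.1, 116.1]
ft_force: [0.3, -0.1, -1.4]
finger_gap: 28.8
grip_force: 32.6
```

```bash
python3 -c "
from h import *
st();print(sense()['wrist_torque'].round(2))
im=snapshot('side');cv2.imwrite('pics/sidey2.png',im)"
```

```text
19.45 [ 477.  -188.1  169. ] [-1.799e+02 -1.000e-01  1.161e+02] F [ 0.3 -0.1 -1.4] gap 28.8 J [-27.  -4. 103.   0.  81. -53.]
[ 0.06 -0.02 -0.01]
```

Call:
step_arm:
  targets:
    - {"dp": [0, 0, 0.007], "angular": [0, 0, 0], "fingers": 1}
    - {"dp": [0, 0, 0.014], "angular": [0, 0, 0], "fingers": 1}
    - {"dp": [0, 0, 0.021], "angular": [0, 0, 0], "fingers": 1}
    - {"dp": [0, 0, 0.028], "angular": [0, 0, 0], "fingers": 1}
    - {"dp": [0, 0, 0.035], "angular": [0, 0, 0], "fingers": 1}
    - {"dp": [0, 0, 0.04], "angular": [0, 0, 0], "fingers": 1}
    - {"dp": [0, 0, 0.04], "angular": [0, 0, 0], "fingers": 1}
    - {"dp": [0, 0, 0.04], "angular": [0, 0, 0], "fingers": 1}

```text
time: 20.5
tool_pos: [477.0, -188.2, 161.0]
tcp_rot: [-179.9, -0.1, 116.1]
ft_force: [-1.2, 0.7, 0.9]
finger_gap: 28.8
grip_force: 32.9
```

```bash
python3 -c "
from h import *
st();print(sense()['wrist_torque'].round(2))"
```

```text
20.5 [ 477.  -188.2  161. ] [-1.799e+02 -1.000e-01  1.161e+02] F [-1.2  0.7  0.9] gap 28.8 J [-27.  -3. 104.  -0.  80. -53.]
[ 0.28  0.36 -0.02]
```

Call:
step_arm:
  targets:
    - {"dp": [0.006, -0.004, 0], "angular": [0, 0, 0], "fingers": 1}
    - {"dp": [0.006, -0.004, 0], "angular": [0, 0, 0], "fingers": 1}
    - {"dp": [0.006, -0.004, 0.005], "angular": [0, 0, 0], "fingers": 1}
    - {"dp": [0.006, -0.004, 0.01], "angular": [0, 0, 0], "fingers": 1}
    - {"dp": [0.006, -0.004, 0.015], "angular": [0, 0, 0], "fingers": 1}
    - {"dp": [0.006, -0.004, 0.015], "angular": [0, 0, 0], "fingers": 1}
    - {"dp": [0.006, -0.004, 0.015], "angular": [0, 0, 0], "fingers": 1}
    - {"dp": [0.006, -0.004, 0.015], "angular": [0, 0, 0], "fingers": 1}

```text
time: 21.5
tool_pos: [475.7, -187.4, 157.9]
tcp_rot: [-179.9, -0.1, 116.1]
ft_force: [-0.4, 0.9, -0.3]
finger_gap: 28.8
grip_force: 32.7
```

```bash
python3 - <<'E'
from h import *
st();print(sense()['wrist_torque'].round(2))
im=snapshot("side");cv2.imwrite("pics/sidey3.png",im)
h=cv2.cvtColor(im,cv2.COLOR_BGR2HSV).astype(int);m=(abs(h[...,0]-28)<6)&(h[...,1]>140)&(h[...,2]>50)
for r in range(150,184,2):
    xs=np.nonzero(m[r,295:335])[0]+295;print(r,(xs.min(),xs.max()) if len(xs) else None)
for h_,d in((98,31),(70,31),(70,40)):print(h_,proj("side",[[477-d/2,-189.5,82+h_],[477+d/2,-189.5,82+h_]]).round(1).tolist())
E
```

```text
21.5 [ 475.7 -187.4  157.9] [-1.799e+02 -1.000e-01  1.161e+02] F [-0.4  0.9 -0.3] gap 28.8 J [-27.  -4. 104.   0.  79. -53.]
[ 0.24  0.07 -0.03]
150 None
152 None
154 None
156 None
158 None
160 (np.int64(314), np.int64(319))
162 (np.int64(314), np.int64(320))
164 (np.int64(313), np.int64(319))
166 (np.int64(314), np.int64(320))
168 (np.int64(313), np.int64(320))
170 (np.int64(310), np.int64(320))
172 (np.int64(309), np.int64(321))
174 (np.int64(309), np.int64(321))
176 (np.int64(308), np.int64(322))
178 (np.int64(310), np.int64(322))
180 None
182 None
98 [[320.6, 161.8], [311.4, 160.9]]
70 [[320.4, 169.1], [311.2, 168.1]]
70 [[321.7, 169.2], [309.8, 168.0]]
```

Call:
step_arm:
  targets:
    - {"dp": [0.006, 0.001, 0], "angular": [0, 0, 0], "fingers": 1}
    - {"dp": [0.006, 0.001, 0], "angular": [0, 0, 0], "fingers": 1}
    - {"dp": [0.006, 0.001, 0.005], "angular": [0, 0, 0], "fingers": 1}
    - {"dp": [0.006, 0.001, 0.01], "angular": [0, 0, 0], "fingers": 1}
    - {"dp": [0.006, 0.001, 0.015], "angular": [0, 0, 0], "fingers": 1}
    - {"dp": [0.006, 0.001, 0.015], "angular": [0, 0, 0], "fingers": 1}
    - {"dp": [0.006, 0.001, 0.015], "angular": [0, 0, 0], "fingers": 1}
    - {"dp": [0.006, 0.001, 0.015], "angular": [0, 0, 0], "fingers": 1}

```text
time: 22.55
tool_pos: [475.5, -186.3, 155.1]
tcp_rot: [-179.9, -0.1, 116.1]
ft_force: [-1.2, -1.4, 0.4]
finger_gap: 28.8
grip_force: 32.9
```

```bash
python3 -c "
from h import *
st();print(sense()['wrist_torque'].round(2))"
```

```text
22.55 [ 475.5 -186.3  155.1] [-1.799e+02 -1.000e-01  1.161e+02] F [-1.2 -1.4  0.4] gap 28.8 J [-27.  -4. 105.  -0.  79. -53.]
[-0.22  0.08 -0.05]
```

Call:
step_arm:
  targets:
    - {"dp": [0, -0.003, 0], "angular": [0, 0, 0], "fingers": 1}
    - {"dp": [0, -0.003, 0], "angular": [0, 0, 0], "fingers": 0.6}
    - {"dp": [0, -0.003, 0], "angular": [0, 0, 0], "fingers": 0.5}
    - {"dp": [0, -0.003, 0], "angular": [0, 0, 0], "fingers": 0.4}
    - {"dp": [0, -0.003, 0], "angular": [0, 0, 0], "fingers": 0.4}
    - {"dp": [0, -0.003, -0.05], "angular": [0, 0, 0], "fingers": 0.4}
    - {"dp": [0, -0.003, -0.15], "angular": [0, 0, 0], "fingers": 0.4}
    - {"dp": [0, -0.003, -0.3], "angular": [0, 0, 0], "fingers": 0.4}

```text
time: 23.55
tool_pos: [474.4, -186.3, 215.4]
tcp_rot: [-179.9, -0.2, 116.1]
ft_force: [-0.5, -1.0, 0.7]
finger_gap: 51.5
grip_force: 0.0
```

```bash
python3 - <<'E'
from h import *
st()
o,ax=map(np.array,F["large_cone"]);R=Rtool();x=R.as_matrix()[:,0]
plan([520,-60,330],Rtool(False),"via");plan(o+(68+80)*ax+5*x,R,"red");plan(o+(68+80)*ax+5*x+[0,0,80],R,"redhi")
E
```

```text
23.55 [ 474.4 -186.3  215.4] [-179.9   -0.2  116.1] F [-0.5 -1.   0.7] gap 51.5 J [-27.  -6. 101.   0.  86. -53.]
via dp [0.469, 0.481, -0.573] ang [-0.0006, -0.0009, 0.0003]
red dp [0.678, 1.708, 0.153] ang [-0.0007, 0.1936, 0.0001]
redhi dp [0.679, 1.707, -0.247] ang [-0.0007, 0.1936, 0.0001]
```

Call:
step_arm:
  targets:
    - {"dp": [0, 0, -0.25], "angular": [0, 0, 0], "fingers": 0.25}
    - {"dp": [0.68, 1, -0.45], "angular": [0, 0.194, 0], "fingers": 0.25}
    - {"dp": [0.68, 1, -0.45], "angular": [0, 0.194, 0], "fingers": 0.25}
    - {"dp": [0.68, 1, -0.45], "angular": [0, 0.194, 0], "fingers": 0.25}
    - {"dp": [0.68, 1, -0.45], "angular": [0, 0.194, 0], "fingers": 0.25}
    - {"dp": [1, 1, -0.45], "angular": [0, 0.194, 0], "fingers": 0.25}
    - {"dp": [1, 1, -0.45], "angular": [0, 0.194, 0], "fingers": 0.25}
    - {"dp": [1, 1, -0.45], "angular": [0, 0.194, 0], "fingers": 0.25}

```text
time: 24.55
tool_pos: [566.9, 80.9, 305.8]
tcp_rot: [-180.0, -34.9, 116.1]
ft_force: [-0.4, -0.8, -0.2]
finger_gap: 63.9
grip_force: 0.0
```

```bash
python3 - <<'E'
from h import *
st()
im=fitup("medium_cone",(477,-189.5,81));cv2.imwrite("pics/topr1.png",im)
b=snapshot("side");cv2.imwrite("pics/sider1.png",b)
h=cv2.cvtColor(b,cv2.COLOR_BGR2HSV).astype(int);m=(abs(h[...,0]-28)<6)&(h[...,1]>140)&(h[...,2]>50)
for r in range(156,182,2):
    xs=np.nonzero(m[r,295:335])[0]+295;print(r,(xs.min(),xs.max()) if len(xs) else None)
o,ax=map(np.array,F["large_cone"]);R=Rtool();x=R.as_matrix()[:,0]
plan(o+(68+80)*ax+5*x,R,"red");plan(o+(68)*ax+5*x,R,"red down")
cv2.imwrite("pics/r1.png",np.hstack([cv2.resize(im[215:275,300:370],(560,480),interpolation=2),cv2.resize(b[130:210,295:335],(240,480),interpolation=2)]))
E
```

```text
24.55 [566.9  80.9 305.8] [-180.   -34.9  116.1] F [-0.4 -0.8 -0.2] gap 63.9 J [-14.  18.  73.  28. 111. -34.]
medium_cone top [ 4.84653e+02 -2.06495e+02 -6.00000e-03  4.20000e-02] cost 397.22 px 8 centroid 345.5 246.0
156 None
158 None
160 (np.int64(314), np.int64(317))
162 (np.int64(312), np.int64(319))
164 (np.int64(312), np.int64(319))
166 (np.int64(312), np.int64(319))
168 (np.int64(310), np.int64(320))
170 (np.int64(310), np.int64(320))
172 (np.int64(310), np.int64(321))
174 (np.int64(309), np.int64(321))
176 (np.int64(309), np.int64(321))
178 (np.int64(312), np.int64(322))
180 None
red dp [-0.604, 0.705, 0.32] ang [0.0001, 0.0005, 0.0001]
red down dp [-0.603, 0.705, 0.72] ang [0.0001, 0.0005, 0.0001]
```

View pics/r1.png

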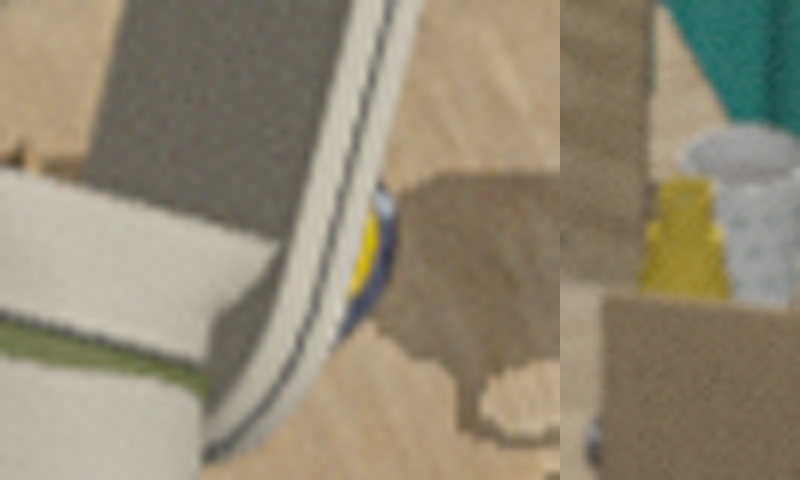

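The side crop shows yellow upright on the column (neck centred at column 315.5), but the arm hides it from the top. I'll swing a little further to measure.

Call:
step_arm:
  targets:
    - {"dp": [0.48, 0.28, 0.34], "angular": [0, 0, 0], "fingers": 0.25}
    - {"dp": [0.48, 0.28, 0.34], "angular": [0, 0, 0], "fingers": 0.25}
    - {"dp": [0.48, 0.28, 0.34], "angular": [0, 0, 0], "fingers": 0.25}
    - {"dp": [0.48, 0.28, 0.34], "angular": [0, 0, 0], "fingers": 0.25}
    - {"dp": [0.48, 0.28, 0.34], "angular": [0, 0, 0], "fingers": 0.25}
    - {"dp": [0.48, 0.28, 0.34], "angular": [0, 0, 0], "fingers": 0.25}
    - {"dp": [0.48, 0.28, 0.34], "angular": [0, 0, 0], "fingers": 0.25}
    - {"dp": [0.48, 0.28, 0.34], "angular": [0, 0, 0], "fingers": 0.25}

```text
time: 25.65
tool_pos: [565.6, 210.8, 304.3]
tcp_rot: [-179.9, -35.0, 116.0]
ft_force: [-0.6, 0.2, -0.4]
finger_gap: 64.5
grip_force: 0.0
```

```bash
python3 - <<'E'
from h import *
st()
im=fitup("medium_cone",(477,-189.5,81));cv2.imwrite("pics/topr2.png",im)
o,ax=map(np.array,F["large_cone"]);R=Rtool();x=R.as_matrix()[:,0]
plan(o+(68+80)*ax+5*x,R,"red");plan(o+(68)*ax+5*x,R,"red down")
E
```

```text
25.65 [565.6 210.8 304.3] [-179.9  -35.   116. ] F [-0.6  0.2 -0.4] gap 64.5 J [ -2.  16.  74.  31. 105. -24.]
medium_cone top [ 4.76739e+02 -1.89865e+02  2.30000e-02 -1.00000e-03] cost 48.19 px 377 centroid 333.84 243.63
red dp [-1.085, 0.427, -0.029] ang [-0.0004, -0.0, -0.0001]
red down dp [-1.085, 0.427, 0.371] ang [-0.0004, -0.0, -0.0001]
```

Call:
step_arm:
  targets:
    - {"dp": [-1, 0.427, -0.05], "angular": [0, 0, 0], "fingers": 0.2}
    - {"dp": [-1, 0.427, -0.05], "angular": [0, 0, 0], "fingers": 0.2}
    - {"dp": [-1, 0.427, -0.05], "angular": [0, 0, 0], "fingers": 0.2}
    - {"dp": [-1, 0.427, -0.05], "angular": [0, 0, 0], "fingers": 0.2}
    - {"dp": [-1, 0.427, -0.05], "angular": [0, 0, 0], "fingers": 0.2}
    - {"dp": [-1, 0.427, -0.05], "angular": [0, 0, 0], "fingers": 0.2}
    - {"dp": [-1, 0.427, -0.05], "angular": [0, 0, 0], "fingers": 0.2}
    - {"dp": [-1, 0.427, -0.05], "angular": [0, 0, 0], "fingers": 0.2}

```text
time: 26.7
tool_pos: [716.6, 97.1, 199.5]
tcp_rot: [179.9, -34.9, 116.2]
ft_force: [-1.0, 0.9, 0.7]
finger_gap: 68.2
grip_force: 0.0
```

```bash
python3 - <<'E'
from h import *
st()
o,ax=map(np.array,F["large_cone"]);R=Rtool();x=R.as_matrix()[:,0]
plan(o+(68)*ax+3*x,R,"red down")
E
```

```text
26.7 [716.6  97.1 199.5] [179.9 -34.9 116.2] F [-1.   0.9  0.7] gap 68.2 J [-10.  45.  47.  29. 108. -32.]
red down dp [-0.103, -0.003, 0.426] ang [-0.0001, 0.0004, 0.0006]
```

Call:
step_arm:
  targets:
    - {"dp": [-0.1, -0.003, 0.0], "angular": [0, 0, 0], "fingers": 0.2}
    - {"dp": [-0.1, -0.003, 0.07], "angular": [0, 0, 0], "fingers": 0.2}
    - {"dp": [-0.1, -0.003, 0.14], "angular": [0, 0, 0], "fingers": 0.2}
    - {"dp": [-0.1, -0.003, 0.21], "angular": [0, 0, 0], "fingers": 0.2}
    - {"dp": [-0.1, -0.003, 0.28], "angular": [0, 0, 0], "fingers": 0.2}
    - {"dp": [-0.1, -0.003, 0.35], "angular": [0, 0, 0], "fingers": 0.2}
    - {"dp": [-0.1, -0.003, 0.42], "angular": [0, 0, 0], "fingers": 0.2}
    - {"dp": [-0.1, -0.003, 0.42], "angular": [0, 0, 0], "fingers": 0.2}

```text
time: 27.7
tool_pos: [700.8, 125.5, 115.9]
tcp_rot: [-179.8, -35.1, 116.0]
ft_force: [0.1, 0.5, 0.1]
finger_gap: 68.0
grip_force: 0.0
```

```bash
python3 - <<'E'
from h import *
st()
o,ax=map(np.array,F["large_cone"]);R=Rtool();x=R.as_matrix()[:,0]
plan(o+(68)*ax+3*x,R,"red down")
E
```

```text
27.7 [700.8 125.5 115.9] [-179.8  -35.1  116. ] F [0.1 0.5 0.1] gap 68.0 J [ -8.  45.  55.  29. 100. -34.]
red down dp [0.003, 0.006, -0.01] ang [-0.0012, -0.0005, -0.0002]
```

Call:
step_arm:
  targets:
    - {"dp": [0, 0.003, -0.005], "angular": [0, 0, 0], "fingers": 1}
    - {"dp": [0, 0.003, -0.005], "angular": [0, 0, 0], "fingers": 1}
    - {"dp": [0, 0.003, -0.005], "angular": [0, 0, 0], "fingers": 1}
    - {"dp": [0, 0.003, -0.005], "angular": [0, 0, 0], "fingers": 1}
    - {"dp": [0, 0.003, -0.005], "angular": [0, 0, 0], "fingers": 1}
    - {"dp": [0, 0.003, -0.005], "angular": [0, 0, 0], "fingers": 1}
    - {"dp": [0, 0.003, -0.1], "angular": [0, 0, 0], "fingers": 1}
    - {"dp": [0, 0.003, -0.2], "angular": [0, 0, 0], "fingers": 1}

```text
time: 28.7
tool_pos: [712.4, 103.9, 150.4]
tcp_rot: [-179.8, -35.0, 116.0]
ft_force: [0.8, -0.3, -1.8]
finger_gap: 43.6
grip_force: 31.0
```

```bash
python3 - <<'E'
from h import *
st()
plan([600,-30,340],Rtool(False),"via");plan([476.7,-189,340],Rtool(False))
E
```

```text
28.7 [712.4 103.9 150.4] [-179.8  -35.   116. ] F [ 0.8 -0.3 -1.8] gap 43.6 J [-10.  46.  51.  29. 104. -34.]
via dp [0.253, -0.802, -0.978] ang [-0.0009, -0.1947, 0.0001]
 dp [-0.111, -1.705, -1.231] ang [-0.0009, -0.1947, 0.0001]
```

Call:
step_arm:
  targets:
    - {"dp": [0.05, 0, -0.3], "angular": [0, 0, 0], "fingers": 1}
    - {"dp": [0.15, -0.05, -0.55], "angular": [0, -0.05, 0], "fingers": 1}
    - {"dp": [0.3, -0.2, -0.8], "angular": [0, -0.1, 0], "fingers": 1}
    - {"dp": [0.3, -0.5, -0.95], "angular": [0, -0.195, 0], "fingers": 1}
    - {"dp": [0.25, -0.8, -0.98], "angular": [0, -0.195, 0], "fingers": 1}
    - {"dp": [0.25, -0.9, -1.0], "angular": [0, -0.195, 0], "fingers": 1}
    - {"dp": [0.25, -1.0, -1.0], "angular": [0, -0.195, 0], "fingers": 1}
    - {"dp": [0.25, -1.0, -1.0], "angular": [0, -0.195, 0], "fingers": 1}

```text
time: 29.7
tool_pos: [564.9, -50.4, 344.1]
tcp_rot: [-180.0, 0.1, 116.0]
ft_force: [0.1, 0.1, -1.0]
finger_gap: 43.6
grip_force: 31.4
```

```bash
python3 - <<'E'
from h import *
st()
plan([476.7,-189,280],Rtool(False));plan([476.7,-189,254],Rtool(False))
E
```

```text
29.7 [564.9 -50.4 344.1] [-1.80e+02  1.00e-01  1.16e+02] F [ 0.1  0.1 -1. ] gap 43.6 J [-10.   1.  80.  -0.  99. -36.]
 dp [-0.429, -0.7, 0.322] ang [-0.0001, 0.0007, -0.0002]
 dp [-0.429, -0.7, 0.452] ang [-0.0001, 0.0007, -0.0002]
```

Call:
step_arm:
  targets:
    - {"dp": [-0.14, -0.23, 0.0], "angular": [0, 0, 0], "fingers": 1}
    - {"dp": [-0.29, -0.47, 0.05], "angular": [0, 0, 0], "fingers": 1}
    - {"dp": [-0.43, -0.7, 0.1], "angular": [0, 0, 0], "fingers": 1}
    - {"dp": [-0.43, -0.7, 0.2], "angular": [0, 0, 0], "fingers": 1}
    - {"dp": [-0.43, -0.7, 0.3], "angular": [0, 0, 0], "fingers": 1}
    - {"dp": [-0.43, -0.7, 0.38], "angular": [0, 0, 0], "fingers": 1}
    - {"dp": [-0.43, -0.7, 0.43], "angular": [0, 0, 0], "fingers": 1}
    - {"dp": [-0.43, -0.7, 0.43], "angular": [0, 0, 0], "fingers": 1}

```text
time: 30.7
tool_pos: [477.5, -187.9, 256.2]
tcp_rot: [-179.9, 0.0, 116.1]
ft_force: [0.5, -0.0, -2.0]
finger_gap: 43.5
grip_force: 31.7
```

```bash
python3 - <<'E'
from h import *
st()
plan([476.7,-189,190],Rtool(False))
im=snapshot("side");cv2.imwrite("pics/sidez.png",im)
m,_,_=colmask(im,"large_cone")
for r in range(125,182,4):
    xs=np.nonzero(m[r,290:345])[0]+290;print(r,(xs.min(),xs.max(),(xs.min()+xs.max())/2) if len(xs) else None)
t=sense()["tool_pos"]
for h_ in(0,5,70,98):print(h_,proj("side",[[t[0],t[1],t[2]-68+h_]]).round(1))
E
```

```text
30.7 [ 477.5 -187.9  256.2] [-179.9    0.   116.1] F [ 0.5 -0.  -2. ] gap 43.5 J [-27.  -7.  97.  -0.  90. -53.]
 dp [-0.003, -0.005, 0.331] ang [-0.0007, 0.0001, 0.0006]
125 None
129 None
133 (np.int64(312), np.int64(322), np.float64(317.0))
137 (np.int64(311), np.int64(322), np.float64(316.5))
141 (np.int64(311), np.int64(321), np.float64(316.0))
145 (np.int64(309), np.int64(322), np.float64(315.5))
149 (np.int64(308), np.int64(323), np.float64(315.5))
153 (np.int64(307), np.int64(323), np.float64(315.0))
157 (np.int64(305), np.int64(325), np.float64(315.0))
161 (np.int64(306), np.int64(324), np.float64(315.0))
165 None
169 None
173 None
177 None
181 None
0 [[315.7 159.1]]
5 [[315.8 157.8]]
70 [[316.3 140.3]]
98 [[316.6 132.6]]
```

Call:
step_arm:
  targets:
    - {"dp": [0, -0.002, 0.05], "angular": [0, 0, 0], "fingers": 1}
    - {"dp": [0, -0.002, 0.1], "angular": [0, 0, 0], "fingers": 1}
    - {"dp": [0, -0.002, 0.15], "angular": [0, 0, 0], "fingers": 1}
    - {"dp": [0, -0.002, 0.2], "angular": [0, 0, 0], "fingers": 1}
    - {"dp": [0, -0.002, 0.25], "angular": [0, 0, 0], "fingers": 1}
    - {"dp": [0, -0.002, 0.3], "angular": [0, 0, 0], "fingers": 1}
    - {"dp": [0, -0.002, 0.35], "angular": [0, 0, 0], "fingers": 1}
    - {"dp": [0, -0.002, 0.35], "angular": [0, 0, 0], "fingers": 1}

```text
time: 31.75
tool_pos: [476.6, -188.7, 186.0]
tcp_rot: [-179.9, 0.0, 116.1]
ft_force: [-0.0, -0.3, -1.8]
finger_gap: 43.6
grip_force: 31.7
```

Call:
step_arm:
  targets:
    - {"dp": [0, 0, 0.007], "angular": [0, 0, 0], "fingers": 1}
    - {"dp": [0, 0, 0.014], "angular": [0, 0, 0], "fingers": 1}
    - {"dp": [0, 0, 0.021], "angular": [0, 0, 0], "fingers": 1}
    - {"dp": [0, 0, 0.028], "angular": [0, 0, 0], "fingers": 1}
    - {"dp": [0, 0, 0.035], "angular": [0, 0, 0], "fingers": 1}
    - {"dp": [0, 0, 0.04], "angular": [0, 0, 0], "fingers": 1}
    - {"dp": [0, 0, 0.04], "angular": [0, 0, 0], "fingers": 1}
    - {"dp": [0, 0, 0.04], "angular": [0, 0, 0], "fingers": 1}

```text
time: 32.75
tool_pos: [477.2, -189.0, 179.2]
tcp_rot: [-179.9, 0.1, 116.1]
ft_force: [0.2, 0.5, -1.2]
finger_gap: 43.6
grip_force: 31.7
```

```bash
python3 -c "
from h import *
st();print(sense()['wrist_torque'].round(2))"
```

```text
32.75 [ 477.2 -189.   179.2] [-1.799e+02  1.000e-01  1.161e+02] F [ 0.2  0.5 -1.2] gap 43.6 J [-27.  -4. 103.  -0.  82. -53.]
[-0.    0.02 -0.03]
```

Still free. I'll continue in small steps.

Call:
step_arm:
  targets:
    - {"dp": [0, 0, 0.007], "angular": [0, 0, 0], "fingers": 1}
    - {"dp": [0, 0, 0.014], "angular": [0, 0, 0], "fingers": 1}
    - {"dp": [0, 0, 0.021], "angular": [0, 0, 0], "fingers": 1}
    - {"dp": [0, 0, 0.028], "angular": [0, 0, 0], "fingers": 1}
    - {"dp": [0, 0, 0.035], "angular": [0, 0, 0], "fingers": 1}
    - {"dp": [0, 0, 0.04], "angular": [0, 0, 0], "fingers": 1}
    - {"dp": [0, 0, 0.04], "angular": [0, 0, 0], "fingers": 1}
    - {"dp": [0, 0, 0.04], "angular": [0, 0, 0], "fingers": 1}

```text
time: 33.75
tool_pos: [477.2, -189.1, 171.2]
tcp_rot: [-179.9, 0.1, 116.1]
ft_force: [0.7, 0.2, -1.5]
finger_gap: 43.8
grip_force: 31.7
```

```bash
python3 -c "
from h import *
st();print(sense()['wrist_torque'].round(2))"
```

```text
33.75 [ 477.2 -189.1  171.2] [-1.799e+02  1.000e-01  1.161e+02] F [ 0.7  0.2 -1.5] gap 43.8 J [-27.  -4. 103.  -0.  81. -53.]
[ 0.05  0.01 -0.02]
```

Call:
step_arm:
  targets:
    - {"dp": [0, 0, 0.006], "angular": [0, 0, 0], "fingers": 1}
    - {"dp": [0, 0, 0.012], "angular": [0, 0, 0], "fingers": 1}
    - {"dp": [0, 0, 0.018], "angular": [0, 0, 0], "fingers": 1}
    - {"dp": [0, 0, 0.024], "angular": [0, 0, 0], "fingers": 1}
    - {"dp": [0, 0, 0.03], "angular": [0, 0, 0], "fingers": 1}
    - {"dp": [0, 0, 0.035], "angular": [0, 0, 0], "fingers": 1}
    - {"dp": [0, 0, 0.035], "angular": [0, 0, 0], "fingers": 1}
    - {"dp": [0, 0, 0.035], "angular": [0, 0, 0], "fingers": 1}

```text
time: 34.75
tool_pos: [477.1, -189.1, 164.2]
tcp_rot: [-179.9, 0.1, 116.1]
ft_force: [-1.3, -0.4, -1.4]
finger_gap: 43.5
grip_force: 31.8
```

```bash
python3 -c "
from h import *
st();print(sense()['wrist_torque'].round(2))"
```

```text
34.75 [ 477.1 -189.1  164.2] [-1.799e+02  1.000e-01  1.161e+02] F [-1.3 -0.4 -1.4] gap 43.5 J [-27.  -4. 104.  -0.  80. -53.]
[0.01 0.21 0.02]
```

Call:
step_arm:
  targets:
    - {"dp": [0.002, -0.005, 0], "angular": [0, 0, 0], "fingers": 1}
    - {"dp": [0.002, -0.005, 0], "angular": [0, 0, 0], "fingers": 1}
    - {"dp": [0.002, -0.005, 0.005], "angular": [0, 0, 0], "fingers": 1}
    - {"dp": [0.002, -0.005, 0.01], "angular": [0, 0, 0], "fingers": 1}
    - {"dp": [0.002, -0.005, 0.015], "angular": [0, 0, 0], "fingers": 1}
    - {"dp": [0.002, -0.005, 0.015], "angular": [0, 0, 0], "fingers": 1}
    - {"dp": [0.002, -0.005, 0.015], "angular": [0, 0, 0], "fingers": 1}
    - {"dp": [0.002, -0.005, 0.015], "angular": [0, 0, 0], "fingers": 1}

```text
time: 35.75
tool_pos: [476.3, -189.2, 161.4]
tcp_rot: [-180.0, 0.1, 116.1]
ft_force: [1.8, 1.4, 1.2]
finger_gap: 43.7
grip_force: 31.7
```

```bash
python3 -c "
from h import *
st();print(sense()['wrist_torque'].round(2))"
```

```text
35.75 [ 476.3 -189.2  161.4] [-1.800e+02  1.000e-01  1.161e+02] F [1.8 1.4 1.2] gap 43.7 J [-27.  -4. 104.  -0.  80. -53.]
[ 0.34 -0.57 -0.02]
```

Call:
step_arm:
  targets:
    - {"dp": [0.003, 0.004, 0], "angular": [0, 0, 0], "fingers": 1}
    - {"dp": [0.003, 0.004, 0], "angular": [0, 0, 0], "fingers": 1}
    - {"dp": [0.003, 0.004, 0], "angular": [0, 0, 0], "fingers": 1}
    - {"dp": [0.003, 0.004, 0.005], "angular": [0, 0, 0], "fingers": 1}
    - {"dp": [0.003, 0.004, 0.008], "angular": [0, 0, 0], "fingers": 1}
    - {"dp": [0.003, 0.004, 0.008], "angular": [0, 0, 0], "fingers": 1}
    - {"dp": [0.003, 0.004, 0.008], "angular": [0, 0, 0], "fingers": 1}
    - {"dp": [0.003, 0.004, 0.008], "angular": [0, 0, 0], "fingers": 1}

```text
time: 36.75
tool_pos: [476.6, -188.3, 159.6]
tcp_rot: [-179.9, 0.1, 116.1]
ft_force: [-0.9, 0.3, 2.1]
finger_gap: 43.5
grip_force: 31.9
```

```bash
python3 - <<'E'
from h import *
st();print(sense()['wrist_torque'].round(2))
im=snapshot("side");m,_,_=colmask(im,"large_cone")
for r in range(146,182,3):
    xs=np.nonzero(m[r,290:345])[0]+290;print(r,(xs.min(),xs.max(),(xs.min()+xs.max())/2) if len(xs) else None)
for h_,d in((98,44),(70,44)):print(h_,proj("side",[[477-d/2,-189.5,90+h_],[477+d/2,-189.5,90+h_]]).round(1).tolist())
E
```

```text
36.75 [ 476.6 -188.3  159.6] [-1.799e+02  1.000e-01  1.161e+02] F [-0.9  0.3  2.1] gap 43.5 J [-27.  -4. 104.  -0.  79. -53.]
[-0.12  0.16 -0.02]
146 None
149 None
152 None
155 None
158 (np.int64(311), np.int64(321), np.float64(316.0))
161 (np.int64(311), np.int64(322), np.float64(316.5))
164 (np.int64(311), np.int64(321), np.float64(316.0))
167 (np.int64(311), np.int64(321), np.float64(316.0))
170 (np.int64(309), np.int64(321), np.float64(315.0))
173 (np.int64(308), np.int64(322), np.float64(315.0))
176 (np.int64(307), np.int64(322), np.float64(314.5))
179 (np.int64(316), np.int64(323), np.float64(319.5))
98 [[322.7, 159.9], [309.5, 158.6]]
70 [[322.4, 167.2], [309.3, 165.8]]
```

Red is seated with about 3.5 N vertical and little sideways force. Releasing.

Call:
step_arm:
  targets:
    - {"dp": [0, 0, -0.003], "angular": [0, 0, 0], "fingers": 1}
    - {"dp": [0, 0, -0.003], "angular": [0, 0, 0], "fingers": 0.4}
    - {"dp": [0, 0, -0.003], "angular": [0, 0, 0], "fingers": 0.3}
    - {"dp": [0, 0, -0.003], "angular": [0, 0, 0], "fingers": 0.2}
    - {"dp": [0, 0, -0.003], "angular": [0, 0, 0], "fingers": 0.2}
    - {"dp": [0, 0, -0.05], "angular": [0, 0, 0], "fingers": 0.2}
    - {"dp": [0, 0, -0.15], "angular": [0, 0, 0], "fingers": 0.2}
    - {"dp": [0, 0, -0.35], "angular": [0, 0, 0], "fingers": 0.2}

```text
time: 37.8
tool_pos: [475.6, -187.6, 229.2]
tcp_rot: [-179.8, -0.1, 116.1]
ft_force: [0.1, -0.3, 0.4]
finger_gap: 68.3
grip_force: 0.0
```

Call:
step_arm:
  targets:
    - {"dp": [0, 0, -0.2], "angular": [0, 0, 0], "fingers": 0.2}
    - {"dp": [0.2, 0.3, -0.4], "angular": [0, 0, 0], "fingers": 0.2}
    - {"dp": [1, 0.8, -0.4], "angular": [0, 0, 0], "fingers": 0.2}
    - {"dp": [1, 0.8, -0.4], "angular": [0, 0, 0], "fingers": 0.2}
    - {"dp": [1, 0.8, -0.4], "angular": [0, 0, 0], "fingers": 0.2}
    - {"dp": [1, 0.8, -0.4], "angular": [0, 0, 0], "fingers": 0.2}
    - {"dp": [1, 0.8, -0.4], "angular": [0, 0, 0], "fingers": 0.2}
    - {"dp": [1, 0.8, -0.4], "angular": [0, 0, 0], "fingers": 0.2}

```text
time: 38.8
tool_pos: [532.5, 60.5, 309.2]
tcp_rot: [-179.9, 0.1, 116.0]
ft_force: [0.6, 0.1, 0.3]
finger_gap: 68.3
grip_force: 0.0
```

Call:
step_arm:
  targets:
    - {"dp": [0.8, 0.3, 0], "angular": [0, 0, 0], "fingers": 0.2}
    - {"dp": [0.8, 0.3, 0], "angular": [0, 0, 0], "fingers": 0.2}
    - {"dp": [0.8, 0.3, 0], "angular": [0, 0, 0], "fingers": 0.2}
    - {"dp": [0.8, 0.3, 0], "angular": [0, 0, 0], "fingers": 0.2}
    - {"dp": [0.8, 0.3, 0], "angular": [0, 0, 0], "fingers": 0.2}
    - {"dp": [0.8, 0.3, 0], "angular": [0, 0, 0], "fingers": 0.2}
    - {"dp": [0.8, 0.3, 0], "angular": [0, 0, 0], "fingers": 0.2}
    - {"dp": [0.8, 0.3, 0], "angular": [0, 0, 0], "fingers": 0.2}

```text
time: 39.8
tool_pos: [516.3, 231.4, 308.9]
tcp_rot: [-179.9, 0.1, 116.0]
ft_force: [1.2, -0.2, 0.2]
finger_gap: 68.6
grip_force: 0.0
```

```bash
python3 - <<'E'
from h import *
st()
im=fitup("large_cone",(477,-189.5,90))
b=snapshot("side");m,_,_=colmask(b,"large_cone")
for r in range(152,182,3):
    xs=np.nonzero(m[r,290:345])[0]+290;print(r,(xs.min(),xs.max(),(xs.min()+xs.max())/2) if len(xs) else None)
cv2.imwrite("pics/end.png",np.hstack([cv2.resize(im[215:275,300:370],(560,480),interpolation=2),cv2.resize(b[130:210,295:335],(240,480),interpolation=2)]))
E
```

```text
39.8 [516.3 231.4 308.9] [-1.799e+02  1.000e-01  1.160e+02] F [ 1.2 -0.2  0.2] gap 68.6 J [19.  1. 84. -0. 95. -7.]
large_cone top [ 4.77226e+02 -1.89986e+02  1.60000e-02 -1.00000e-03] cost 128.48 px 348 centroid 333.34 243.52
152 None
155 None
158 (np.int64(310), np.int64(320), np.float64(315.0))
161 (np.int64(310), np.int64(321), np.float64(315.5))
164 (np.int64(310), np.int64(321), np.float64(315.5))
167 (np.int64(310), np.int64(321), np.float64(315.5))
170 (np.int64(309), np.int64(321), np.float64(315.0))
173 (np.int64(308), np.int64(322), np.float64(315.0))
176 (np.int64(307), np.int64(322), np.float64(314.5))
179 (np.int64(322), np.int64(322), np.float64(322.0))
```

View pics/end.png

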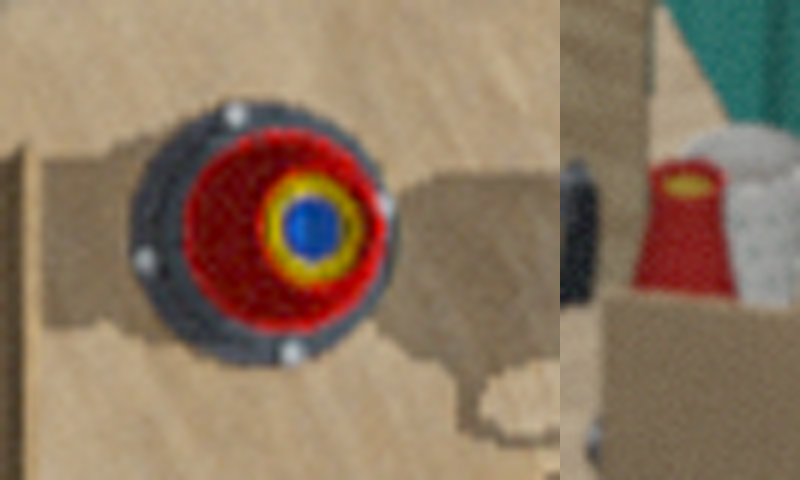

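The column is concentric (red neck, yellow and blue share a centre near px (339,243)) and upright, and the arm is clear. Handing in.

```bash
python3 -c "
from bench import *
print(hand_in())"
```

```text
the job is handed in; nothing more can be done
None
```

The blue, yellow and red cones stand released as one straight, concentric column on the tub, and I handed the job in at about 40 s; the hand-in returned no verdict.

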